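# Use up the nearly empty tin of limes

### The job

Two identical steel tins of limes stand under the counter shelf: one is nearly full, the other has only the last couple of limes in it. Take a tin out, tilt it slowly and feel how the weight shifts to tell how full it is, without letting anything fall; when you have found the nearly empty one, hold it low over the pan on the scale and tip all its limes into the pan. Finish with both tins standing upright on the counter, under the shelf or beside it, the nearly full one with all its limes still in it, and leave the soap bottle, the cup and the blender jug where they are.

Things in the scene. Friction and masses are not known exactly. Their poses are not given: they have to be found in the camera images.
- tin_1_centre (a point): Centre, half-way up, of one of two identical-looking steel tins: 110 mm long (own x) x 66 mm wide (own y, the width to grip) x 140 mm tall, sheet 2.5 mm thick. The mouth is open over the front 52 mm (own +x, which at the start faces away from the robot, along the shelf's own x); the rear 58 mm, nearer the robot, is covered by a fixed plate.
- tin_2_centre (a point): The same point of the other tin, of the same shape and size. One tin, either of them and at either place, holds two limes (one layer on its floor), the other six (three loose layers, nearly full). Limes: firm balls 42 mm across, 40 g each, free to roll.
- tin_1_lip (a point): Middle of tin_1's pouring lip, the top edge of its front wall: 55 mm ahead of the tin's centre (own +x) and 70 mm above it. The last limes roll out, within about a second, only when the tin is tipped past level, 98 to 101 degrees from upright; up to 60 degrees none come out of either tin.
- tin_2_lip (a point): The same point on tin_2. As a tin is tilted forwards 40 to 60 degrees, two limes roll to the front: their common centre moves to 13 mm ahead of the tin's axis, 23 mm above its base. Six limes wedge and shift less: 1 to 13 mm ahead, 53 to 61 mm above the base.
- tin_1: Tin_1's frame: origin at the centre of its underside, z up along the tin, x towards the open half of the mouth. An empty tin weighs 0.168 to 0.324 kg, each differently; its empty centre of mass lies 66 mm above the base, 1.5 mm behind the axis (own -x).
- tin_2: Tin_2's frame, likewise.
- riser: Fixed steel counter shelf: board 240 mm deep (own x), 450 mm wide, 18 mm thick, underside 245 mm above the counter; four 22 mm legs 105 mm before/behind and 210 mm left/right of its middle. Origin on the counter under the middle, -x is the front. Tins start under it 100 mm left and right of the middle, centres 27 to 33 mm behind the front edge (so their rear ends stick out). Goods on top reach 330 mm height.
- pan (a point): Centre of the open pan on the scale, at the height of its rim, about 146 mm above the counter. The pan is 162 mm (own x) by 176 mm (own y) outside with a 10 mm flat flange around the rim, 65 mm deep, walls 3 mm, and cannot come off the scale.
- scale (a joint): How far the pan has sunk on the scale's spring, in m: 0 when empty, about 2.45 mm for each lime (160 N/m), stop at 13 mm. It needs about 0.5 s to settle.
- scale_base: The fixed dial scale under the pan, a white housing 190 by 180 by 52 mm, origin on the counter under its centre.
- soap: Bystander: green washing-up bottle, 64 mm across and 200 mm tall, origin at the centre of its underside.
- cup: Bystander: clear plastic cup, 90 mm across and 120 mm tall, origin at the centre of its underside.
- jug: Bystander: clear square blender jug, 120 by 120 by 190 mm with a handle, origin at the centre of its underside.
There are look-alikes about, which are no part of the job. What is shaped like the tin_1 but orange is not meant.

How it is judged (in metres and radians):
On the way, in this order (a step that is already met when the one before it is completed fails the run):
1. a tin is held tilted between 15 and 60 degrees for half a second to feel its contents, with nothing in the pan yet (value of joint scale below 0.0012 m and (angle between tin_1_centre's own z axis and vertical between 0.26 and 1.05 rad or angle between tin_2_centre's own z axis and vertical between 0.26 and 1.05 rad)), for 0.5 s.
2. a tin is tipped more than 69 degrees with its lip over the pan, and limes land in the pan (((angle between tin_1_centre's own z axis and vertical above 1.2 rad and horizontal distance between tin_1_lip and pan below 0.12 m) or (angle between tin_2_centre's own z axis and vertical above 1.2 rad and horizontal distance between tin_2_lip and pan below 0.12 m)) and value of joint scale above 0.0014 m), for 0.1 s.
At the end, for the whole second after the job is handed in: The scale carries the two limes of the nearly empty tin and nothing else (pan sunk 3.9 to 6.0 mm), and both tins stand at rest and upright (within 4.5 degrees) on the counter (centres 64 to 76 mm above it), anywhere (value of joint scale between 0.0039 and 0.006 m and angle between each of tin_1_centre, tin_2_centre's own z axis and vertical below 0.08 rad and height (world z) of tin_1_centre between 0.064 and 0.076 m and height (world z) of tin_2_centre between 0.064 and 0.076 m and linear speed of each of tin_1, tin_2 below 0.02 m/s); the robot touches nothing.
It fails at once if a tin is tipped more than 60 degrees from upright while its pouring lip is not low over the pan (more than 130 mm from the pan's centre seen from above, or more than 160 mm above its rim) ((angle between tin_1_centre's own z axis and vertical above 1.05 rad and (horizontal distance between tin_1_lip and pan above 0.13 m or z of tin_1_lip in the frame of pan above 0.16 m)) or (angle between tin_2_centre's own z axis and vertical above 1.05 rad and (horizontal distance between tin_2_lip and pan above 0.13 m or z of tin_2_lip in the frame of pan above 0.16 m))).
It fails at once if a tin is swung fast (over 2 rad/s) while tilted more than 25 degrees ((angle between tin_1_centre's own z axis and vertical above 0.44 rad and angular speed of tin_1 above 2 rad/s) or (angle between tin_2_centre's own z axis and vertical above 0.44 rad and angular speed of tin_2 above 2 rad/s)).
It fails at once if the soap bottle, the cup or the blender jug is shifted by more than 30 mm or tipped (distance of any of soap, cup, jug from where it was at the start of the episode above 0.03 m or angle between any of soap, cup, jug's own z axis and vertical above 0.3 rad).
It also fails if it takes over 72 s, if anything falls off the work surface, if the arm or the gripper's body presses on something with over 40 N, if the wrist force passes 120 N, or if a joint passes its speed limit or range.

### The arm

A 6-joint arm with a two-finger parallel gripper is mounted at the origin on the work surface. World frame = base frame: x ahead of the robot, y to its left, z up, the work surface at z = 0. Lengths are in mm, angles in rad, forces in N, time in s.
With the tool pointing down it reaches from about 400 to 925 mm from the base axis. Payload 12.5 kg.
Tool frame: the origin (TCP) lies at the centre of the arm's flange, where the gripper is bolted on; the fingertips stand 190 mm ahead of it and the grasp point (between the pads) lies 171 mm ahead of it; z points along the fingers, y is the direction in which the jaws open and shut (so a half turn about z gives the same grasp; the last joint's range is limited). The gripper opens to 95 mm and grips with 3 to 60 N. Pads are 20 mm wide; open, the fingers measure 119 mm over their backs; the gripper's body (75 mm by 180 mm) begins 59 mm behind the grasp point.
Start: joints at [1.086, 0.491, 1.559, -0, 1.092, -0.106], TCP at [231.105, 580.702, 404.761] pointing down, gripper open.
Joint ranges: [-3.1, 3.1], [-0.84, 2.19], [0.05, 2.79], [-1.13, 4.28], [0.06, 2.93], [-2.69, 2.69]. Speed limits (rad/s): [2.22, 2.22, 2.79, 3.14, 3.14, 3.14].

### API

Orientations are given as [roll, pitch, yaw] about the fixed x, y, z axes, in that order (R = Rz(yaw) Ry(pitch) Rx(roll)).
In Python, from cell import env gives the robot as it stands.
- The arm moves only by the shell command python3 -m pendant 'ROWS'. ROWS is JSON, a list of rows, each an object of numbers: "x", "y", "z": the shift along the tool's x, y, z in units of 150 mm (1.0 is 150 mm); "rx", "ry", "rz": the turn, a rotation vector about the tool's x, y, z in units of 45 degrees (1.0 is 45 degrees); "jaw": the opening, from 0 (shut) to 1 (fully open). In form: [{"x": .., "y": .., "z": .., "rx": .., "ry": .., "rz": .., "jaw": ..}, ...]. A call has 1 to 10 rows; each row is the pose to reach, as a shift and turn from the pose commanded when the call began, along the tool's axes at that moment; what a row does not reach only later rows make up. A row lasts 1/8 s, in which the tool goes at most 62.5 mm and 10.7 degrees, less where a joint would pass 70% of its speed; a pose out of reach is approached as far as the arm can. A call with a number of a shift or a turn outside -1 to 1 is refused whole. A call with a gripper value outside its range is refused whole. The fingers move at their own pace and stop on an object; the grip force is fixed at half the most. Time passes only in rows, so rows that repeat a pose let the fingers close. It gives the time, the measured TCP pose, the force and the opening at its end, in the units of the state.
- env.state(): the state, without advancing time (a new reading comes with each control period).
- env.read_camera(name): name is "scene" or "top"; returns a dict with "img" (480x640x3 uint8, red, green, blue), "fx", "fy", "cx", "cy" (pixels), "D" ([k1, k2, p1, p2, k3] as OpenCV has them; the pictures are not rectified), "rvec" (rotation vector, rad) and "tvec" (3), from world to camera coordinates, as OpenCV has them. Camera axes: x right, y down, z forward; pixel columns grow to the right and rows downward; lengths in mm; the calibration is good to about 2 mm. A picture is of the moment at which its call begins. There is no depth.
- env.job_done(): hands the job in, once; it reports no verdict.
The state is a dict: "t": time; "joints": joint angles; "qvel": joint speeds; "tau": joint torques, N m; "eef_pos": TCP position; "tcp_rot": TCP orientation; "ft_force": force on the tool from outside, world axes, zero at the start; "moment": the same for the moment, N m; "opening": opening from 0.0 (shut) to 1.0 (fully open).
Only numpy, scipy, OpenCV 4.12 (cv2) and the standard library are available. Lean on these libraries where they do the work, as an engineer would, in place of code of your own. Each camera call takes 0.05 s, during which the arm holds its last target.

## Working session

There is one attempt and no reset: what is moved stays moved. The work goes in short steps, Python scripts to look and compute and a shell command to move; the robot and the scene stay as the last step left them, time stands still between calls to the robot, and variables do not carry over. Pictures are saved under pics/ and viewed, and the job is handed in when it is done.

```bash
ls -la; mkdir -p pics; cat > h.py <<'E'
import numpy as np, cv2
from cell import env
def cam(n):
    return env.read_camera(n)
def K(c): return np.array([[c['fx'],0,c['cx']],[0,c['fy'],c['cy']],[0,0,1.]])
def ray(c,u,v):
    p=cv2.undistortPoints(np.array([[[u,v]]],float),K(c),np.array(c['D'],float))[0,0]
    R=cv2.Rodrigues(np.array(c['rvec'],float))[0]; t=np.array(c['tvec'],float).reshape(3)
    return -R.T@t, R.T@np.array([p[0],p[1],1])
def plane(c,u,v,z):
    o,d=ray(c,u,v); return o+d*(z-o[2])/d[2]
def proj(c,P):
    return cv2.projectPoints(np.array(P,float).reshape(-1,1,3),np.array(c['rvec'],float),np.array(c['tvec'],float),K(c),np.array(c['D'],float))[0].reshape(-1,2)
def save(img,f): cv2.imwrite(f,cv2.cvtColor(img,cv2.COLOR_RGB2BGR))
E
python3 - <<'E'
from h import *
import pickle
for n in('scene','top'):
    c=cam(n); save(c['img'],f'pics/{n}0.png'); pickle.dump(c,open(f'{n}0.pkl','wb'))
    o,d=ray(c,320,240); print(n,o.round(),d.round(2))
s=env.state()
print({k:np.round(v,3) for k,v in s.items()})
E
```

```text
total 12
drwxr-xr-x  3 agent agent 4096 Dec  7 15:33 .
drwxr-xr-x 23 root  root  4096 Dec  7 15:33 ..
drwxr-xr-x  2 agent agent 4096 Dec  7 15:33 pics
scene [ 312. -597. 1475.] [ 0.13  0.39 -0.91]
top [ 314.  -40. 1893.] [ 0.08  0.02 -1.  ]
{'t': np.float64(0.1), 'joints': array([ 1.086,  0.491,  1.559, -0.   ,  1.092, -0.106]), 'qvel': array([-0.   ,  0.   , -0.001, -0.001,  0.   ,  0.   ]), 'tau': array([ 2.0000e-03, -6.1362e+01, -2.5861e+01,  6.9000e-02,  4.7000e-02,
       -0.0000e+00]), 'eef_pos': array([231.086, 580.675, 404.216]), 'tcp_rot': array([-3.141, -0.   ,  2.763]), 'ft_force': array([-0.041, -0.224, -0.371]), 'moment': array([-0.002, -0.034,  0.004]), 'opening': np.float64(1.001)}
```

View pics/scene0.png

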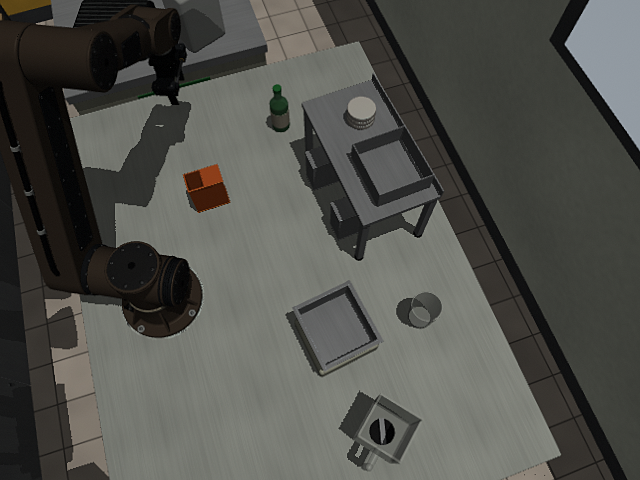

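View pics/top0.png

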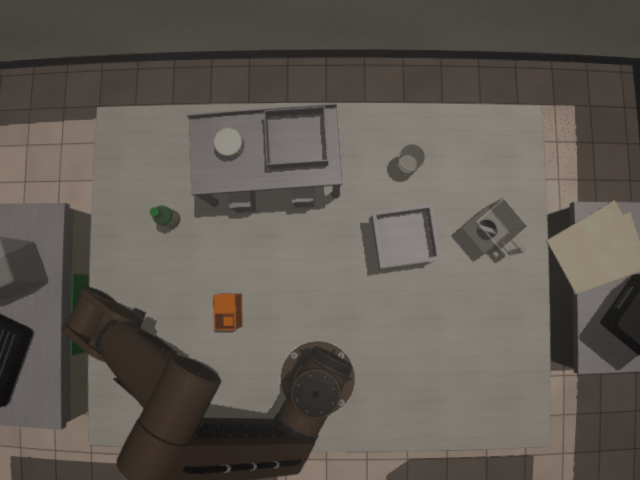

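```bash
python3 - <<'E'
from h import *
import pickle
c=pickle.load(open('top0.pkl','rb'));s=pickle.load(open('scene0.pkl','rb'))
a=cv2.resize(c['img'][95:280,145:345],None,fx=4,fy=3.2*1.0/1*1.0,interpolation=cv2.INTER_CUBIC)
a=cv2.resize(c['img'][95:225,180:350],None,fx=4.5,fy=4.5,interpolation=cv2.INTER_CUBIC)
save(np.clip(a*1.6,0,255).astype(np.uint8),'pics/t1.png')
a=cv2.resize(s['img'][65:265,280:450],None,fx=3,fy=3,interpolation=cv2.INTER_CUBIC)
save(np.clip(a*1.6,0,255).astype(np.uint8),'pics/s1.png')
a=cv2.resize(c['img'][195:280,360:445],None,fx=7,fy=7,interpolation=cv2.INTER_CUBIC)
save(np.clip(a*1.3,0,255).astype(np.uint8),'pics/p1.png')
E
```

```text
(no output)
```

View pics/t1.png

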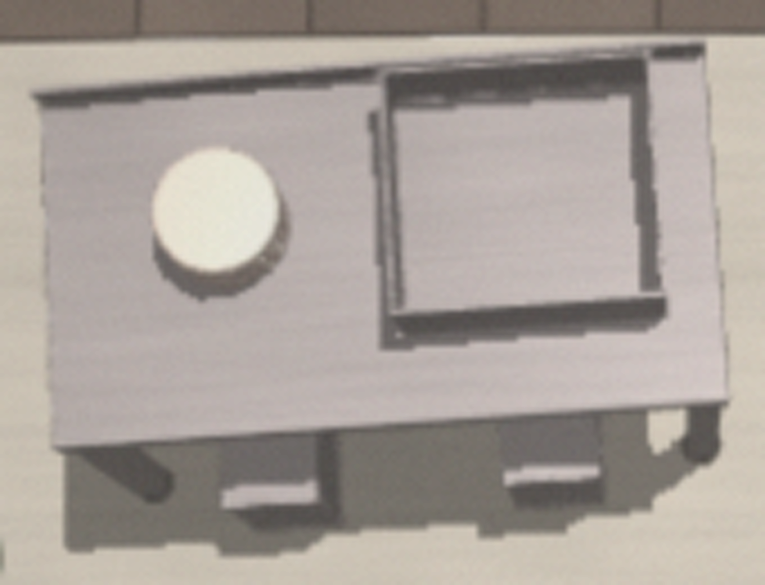

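View pics/s1.png

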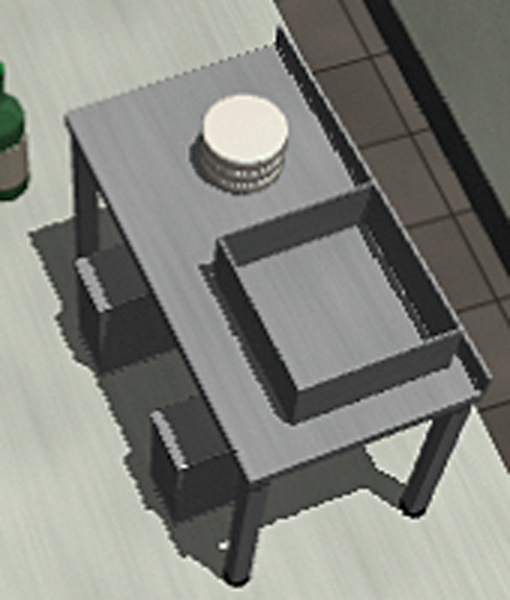

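View pics/p1.png

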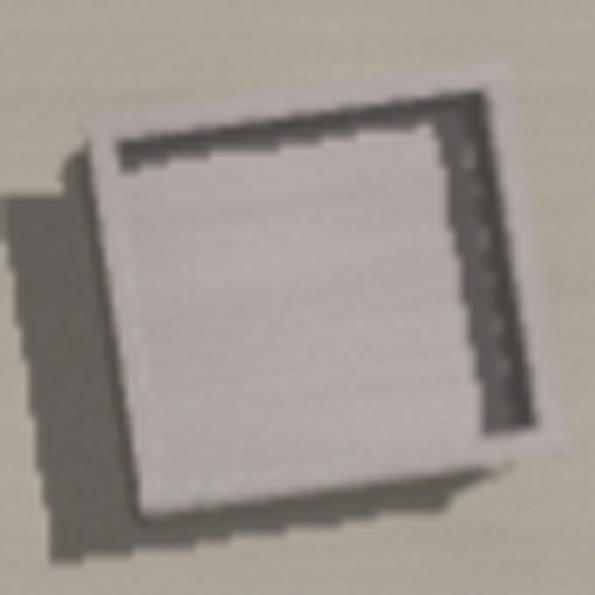

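```bash
python3 - <<'E'
from h import *
import pickle
c=pickle.load(open('top0.pkl','rb'));s=pickle.load(open('scene0.pkl','rb'))
T=lambda u,v,z:plane(c,u/4.5+180-.4,v/4.5+95-.4,z)[:2].round(1)
S=lambda u,v,z:plane(s,u/3+280-.33,v/3+65-.33,z)[:2].round(1)
P=lambda u,v,z:plane(c,u/7+360-.4,v/7+195-.4,z)[:2].round(1)
print('tinL top rear',T(222,509,140),T(319,500,140)); print('tinR',T(508,487,140),T(601,479,140))
print('scene tinL',S(77,260,140),S(104,312,140),'R',S(152,413,140),S(183,468,140))
print('board top front',T(55,449,263),T(727,402,263),'back?',T(707,48,263),T(38,97,263))
print('board scene',S(68,118,263),S(252,483,263),S(472,402,263))
p=[P(88,128,146),P(505,65,146),P(565,450,146),P(140,518,146)];print('pan',p)
print(np.mean(p,0))
# bystanders
print('soap', plane(c,166,217,0), 'cup', plane(c,407,164,120), 'jug')
E
```

```text
tinL top rear [559.  280.6] [565.1 211.6]
tinR [573.9  77.8] [579.4  12.3]
scene tinL [560.8 279.2] [567.3 208.7] R [575.2  80. ] [583.9  11.8]
board top front [582.5 370.9] [611.8 -74.1] back? [852.8 -61.8] [823.8 389.9]
board scene [582.3 364.1] [612.3 -78.3] [833. -66.]
pan [array([ 540.6, -174. ]), array([ 569.3, -363.4]), array([ 395. , -387.5]), array([ 365.1, -195.9])]
[ 467.5 -280.2]
soap [547.3417342 526.5666177   0.       ] cup [ 703.40807624 -290.50857691  120.        ] jug
```

```bash
cat >> h.py <<'E'
import json,os
def log():
    s=env.state(); d={k:np.array(v).tolist() for k,v in s.items()}
    open('log.jsonl','a').write(json.dumps(d)+'\n'); return s
def show():
    s=log(); print('t',round(float(s['t']),2),'q',np.round(s['joints'],3),'p',np.round(s['eef_pos'],1),'rpy',np.round(s['tcp_rot'],3),'F',np.round(s['ft_force'],2),'M',np.round(s['moment'],3),'op',round(float(s['opening']),3))
E
python3 -c "from h import *;show()"
python3 -m pendant '[{"ry":0.2,"rx":0.1,"z":-0.1},{"ry":0.35,"rx":0.2,"z":-0.2},{"ry":0.35,"rx":0.2,"z":-0.2}]'
python3 -c "from h import *;show()"
python3 -m pendant '[{"rz":0.2,"x":-0.3,"y":0.1},{"rz":0.3,"x":-0.5,"y":0.2},{"rz":0.3,"x":-0.5,"y":0.2}]'
python3 -c "from h import *;show()"
```

```text
t 0.1 q [ 1.086  0.491  1.559 -0.     1.092 -0.106] p [231.1 580.7 404.2] rpy [-3.141 -0.     2.763] F [-0.04 -0.22 -0.37] M [-0.002 -0.034  0.004] op 1.001
t 0.1 q [ 1.086  0.491  1.559 -0.     1.092 -0.106] p [231.1 580.7 404.2] rpy [-3.141 -0.     2.763] F [-0.04 -0.22 -0.37] M [-0.002 -0.034  0.004] op 1.001
t 0.1 q [ 1.086  0.491  1.559 -0.     1.092 -0.106] p [231.1 580.7 404.2] rpy [-3.141 -0.     2.763] F [-0.04 -0.22 -0.37] M [-0.002 -0.034  0.004] op 1.001invalid input
invalid input
```

```bash

python3 -m pendant '[{"x":0,"y":0,"z":-0.1,"rx":0.1,"ry":0.2,"rz":0,"jaw":1},{"x":0,"y":0,"z":-0.2,"rx":0.2,"ry":0.35,"rz":0,"jaw":1},{"x":0,"y":0,"z":-0.2,"rx":0.2,"ry":0.35,"rz":0,"jaw":1}]'
python3 -c "from h import *;show()"
python3 -m pendant '[{"x":-0.3,"y":0.1,"z":0,"rx":0,"ry":0,"rz":0.2,"jaw":1},{"x":-0.5,"y":0.2,"z":0,"rx":0,"ry":0,"rz":0.3,"jaw":1},{"x":-0.5,"y":0.2,"z":0,"rx":0,"ry":0,"rz":0.3,"jaw":1}]'
python3 -c "from h import *;show()"
```

```text
t: 0.48
eef_pos: [231.5, 580.7, 435.0]
tcp_rot: [-2.982, -0.273, 2.74]
ft_force: [0.3, -1.0, -0.5]
opening: 0.995
t 0.47 q [ 1.053  0.487  1.492  0.254  1.365 -0.215] p [231.5 580.7 435. ] rpy [-2.982 -0.273  2.74 ] F [ 0.34 -1.05 -0.47] M [ 0.024 -0.17  -0.023] op 0.995
t: 0.85
eef_pos: [309.6, 580.0, 407.7]
tcp_rot: [-2.92, -0.226, 2.499]
ft_force: [-0.3, -0.6, -0.1]
opening: 1.001
t 0.85 q [ 0.952  0.562  1.432  0.23   1.375 -0.072] p [309.6 580.  407.7] rpy [-2.92  -0.226  2.499] F [-0.25 -0.61 -0.07] M [-0.014 -0.133  0.044] op 1.001
```

```bash
cat > kin.py <<'E'
import numpy as np, json
from scipy.spatial.transform import Rotation as Ro
from scipy.optimize import least_squares
def rz(a): return Ro.from_euler('z',a).as_matrix()
def ry(a): return Ro.from_euler('y',a).as_matrix()
PRM=[478,50,425,425,100,0,0]
S=(1,1,1)
C=rz(np.pi/2)
def fk(q,prm,S=S,C=C,full=False):
    d1,a1,L2,L3,d6,a3,yo=prm
    A=rz(q[0]); B=A@ry(q[1]); D=B@ry(q[2])
    W=D@rz(S[0]*q[3])@ry(q[4])
    R=W@rz(S[2]*q[5])@C
    sh=np.array([0,0,d1])+A@[a1,yo,0]; el=sh+B@[0,0,L2]; wc=el+D@[a3,0,L3]
    p=wc+R@[0,0,d6]
    return (p,R,sh,el,wc) if full else (p,R)
def rows():
    return [json.loads(l) for l in open('log.jsonl')]
E
python3 - <<'E'
from kin import *
d=rows(); d=[d[0]]+d[-2:]
for s in(1,-1):
  for s6 in (1,-1):
    for c in(np.pi/2,-np.pi/2):
      e=[Ro.from_matrix(fk(r['joints'],PRM,(s,1,s6),rz(c))[1].T@Ro.from_euler('xyz',r['tcp_rot']).as_matrix()).magnitude() for r in d]
      print(s,s6,c,np.round(e,3))
E
```

```text
1 1 1.5707963267948966 [0. 0. 0.]
1 1 -1.5707963267948966 [3.142 3.142 3.142]
1 -1 1.5707963267948966 [0.211 0.431 0.144]
1 -1 -1.5707963267948966 [2.93  2.711 2.997]
-1 1 1.5707963267948966 [0.    0.508 0.46 ]
-1 1 -1.5707963267948966 [3.142 3.039 3.053]
-1 -1 1.5707963267948966 [0.211 0.592 0.454]
-1 -1 -1.5707963267948966 [2.93  2.827 3.09 ]
```

```bash

python3 -m pendant '[{"x":0,"y":-0.3,"z":-0.2,"rx":0,"ry":0.2,"rz":0,"jaw":1},{"x":0,"y":-0.7,"z":-0.4,"rx":0,"ry":0.4,"rz":0,"jaw":1},{"x":0,"y":-1,"z":-0.5,"rx":0,"ry":0.7,"rz":0,"jaw":1},{"x":0,"y":-1,"z":-0.5,"rx":0,"ry":0.9,"rz":0,"jaw":1},{"x":0,"y":-1,"z":-0.5,"rx":0,"ry":1,"rz":0,"jaw":1}]'
python3 -c "from h import *;show()"
python3 - <<'E'
from kin import *
d=rows(); d=[d[0]]+d[-3:]
f=lambda p:np.concatenate([fk(r['joints'],p)[0]-r['eef_pos'] for r in d])
r=least_squares(f,PRM); print(r.x.round(1),r.fun.round(1))
f2=lambda p:f(list(p)+[0,0])
r=least_squares(f2,PRM[:5]); print(r.x.round(1),r.fun.round(1))
E
```

```text
t: 1.48
eef_pos: [248.3, 461.0, 513.6]
tcp_rot: [-2.749, -0.986, 2.219]
ft_force: [0.2, -0.4, 0.0]
opening: 0.999
t 1.48 q [ 0.819  0.289  1.694  0.969  1.592 -0.25 ] p [248.3 461.  513.6] rpy [-2.749 -0.986  2.219] F [ 0.19 -0.41  0.04] M [-0.261 -0.343  0.021] op 0.999
[196.7  -0.  586.8 411.   81.8  43.1  65.9] [-0. -0.  0.  0.  0. -0.  0. -0. -0.  0. -0.  0.]
[261.6 172.3 488.9 265.1 172.7] [ 66.  -16.   -6.7  34.1 -28.  -10.6  28.6 -38.4  -5.2  -2.8  10.3  22.6]
```

```bash
cat >> kin.py <<'E'
P=[196.7,0,586.8,411.0,81.8,43.1,65.9]
LO=np.array([-3.1,-.84,.05,-1.13,.06,-2.69]);HI=np.array([3.1,2.19,2.79,4.28,2.93,2.69])
def ik(p,R,q0):
    q0=np.clip(q0,LO+1e-3,HI-1e-3)
    def f(q):
        pp,RR=fk(q,P); return np.concatenate([(pp-p)/100, Ro.from_matrix(RR.T@R).as_rotvec()])
    r=least_squares(f,q0,bounds=(LO,HI),xtol=1e-10,ftol=1e-12); return r.x,np.abs(r.fun).max()
def toolR(head,pitch,flip=1):
    # tool z heading 'head' deg, pitched down 'pitch' deg; tool y horizontal (flip sign)
    z=rz(np.radians(head))@ry(np.radians(pitch))@np.array([1,0,0])
    y=rz(np.radians(head))@np.array([0,1,0])*flip
    return np.column_stack([np.cross(y,z),y,z])
def rel(p0,R0,p1,R1):
    return np.round(R0.T@(np.array(p1)-p0)/150,3), np.round(Ro.from_matrix(R0.T@R1).as_rotvec()/np.radians(45),3)
E
python3 - <<'E'
from kin import *
r=rows()[-1]; q=np.array(r['joints']); p0,R0=fk(q,P); print(R0.round(2), p0.round(1))
sh=4.
def G(gp,h,pi,fl):  # TCP from grasp point
    R=toolR(h,pi,fl); return np.array(gp)-171*R[:,2],R
c,s=np.cos(np.radians(sh)),np.sin(np.radians(sh))
for fl in(1,-1):
  print('flip',fl); qq=q.copy()
  seq=[('lat',(280,330,500),95,0),('lat2',(330,200,400),80,0)]
  for n,gp,h,pi in [('a',(200,600,500),95,20),('b',(250,450,450),90,0),('c',(400,250,350),60,0),('d',(480,120,250),30,0),('e',(530,42,200),4,0),('f',(540,42,80),4,0),('g',(625,48.5,80),4,0),('h',(525,41.5,80),4,0),('h2',(525,41.5,200),4,0)]:
    p,R=G(gp,h,pi,fl); qq,e=ik(p,R,qq); print(n,p.round(),qq.round(2),'err',round(e,4), 'el,wc',fk(qq,P,full=True)[3].round(),fk(qq,P,full=True)[4].round())
E
```

```text
[[-0.33  0.54 -0.77]
 [ 0.44  0.81  0.38]
 [ 0.83 -0.21 -0.51]] [248.3 461.  513.6]
flip 1
a [214. 440. 558.] [ 0.91  0.08  1.81  0.94  0.62 -2.69] err 0.2631 el,wc [-23.  78. 782.] [208. 376. 612.]
b [250. 279. 450.] [ 0.59 -0.01  2.15  1.    0.57 -2.69] err 0.7132 el,wc [-42.  51. 783.] [227. 232. 527.]
c [314. 102. 350.] [ 0.12  0.08  2.34  0.78  0.25 -2.69] err 0.9927 el,wc [ 38.  71. 782.] [275.  99. 444.]
d [332.  35. 250.] [-0.07  0.32  2.41  0.75  0.06 -2.69] err 1.2167 el,wc [189.  52. 754.] [314.  43. 360.]
e [359.  30. 200.] [-0.1   0.47  2.36  1.02  0.06 -2.69] err 1.288 el,wc [272.  39. 719.] [356.  31. 315.]
f [369.  30.  80.] [-0.09  0.8   2.3   1.    0.06 -2.69] err 1.5494 el,wc [425.  26. 606.] [401.  29. 193.]
g [454.  37.  80.] [-0.07  0.82  2.13  1.04  0.06 -2.69] err 1.407 el,wc [433.  38. 597.] [468.  36. 185.]
h [354.  30.  80.] [-0.1   0.8   2.32  0.99  0.06 -2.69] err 1.5752 el,wc [424.  25. 607.] [390.  28. 195.]
h2 [354.  30. 200.] [-0.1   0.47  2.37  1.02  0.06 -2.69] err 1.2933 el,wc [270.  39. 721.] [351.  30. 316.]
flip -1
a [214. 440. 558.] [ 0.87  0.0
[... 215 characters left out ...]
51  1.95  1.45 -1.28] err 0.0 el,wc [189.  42. 754.] [274.  31. 350.]
d [332.  35. 250.] [-0.28  0.71  2.65  2.33  1.72 -1.72] err 0.0 el,wc [385. -42. 643.] [261.  -6. 250.]
e [359.  30. 200.] [-0.15  0.88  2.61  2.91  1.91 -1.65] err 0.0 el,wc [456.  -3. 572.] [278.  24. 200.]
f [369.  30.  80.] [-0.15  1.23  2.52  2.88  2.17 -1.72] err 0.0 el,wc [558. -15. 391.] [288.  24.  80.]
g [454.  37.  80.] [-0.09  1.1   2.32  2.97  1.85 -1.62] err 0.0 el,wc [527.  16. 463.] [373.  31.  80.]
h [354.  30.  80.] [-0.16  1.27  2.56  2.85  2.24 -1.75] err 0.0 el,wc [564. -22. 369.] [273.  24.  80.]
h2 [354.  30. 200.] [-0.16  0.89  2.63  2.9   1.93 -1.66] err 0.0 el,wc [460.  -5. 568.] [273.  24. 200.]
```

```bash
cat > plan.py <<'E'
from kin import *
def fromlip(L,head,tilt,gx=-8,gz=80):
    R=toolR(head,tilt,-1); return np.array(L)-R@np.array([140-gz,0,171+55-gx]),R
E
python3 - <<'E'
from plan import *
pan=np.array([467.5,-280,146])
q0=np.array([-0.16,0.89,2.63,2.9,1.93,-1.66])
for head in (20,40,60,80,98,120):
  u=np.array([np.cos(np.radians(head)),np.sin(np.radians(head)),0])
  qq=q0.copy(); print('head',head)
  for t in (0,15,30,45,60,70,80,90,100,103):
    L=pan+[0,0,60]-30*u if t<60 else pan+[0,0,35]-30*u
    p,R=fromlip(L,head,t)
    if t==0:  # approach gradually
        for k in np.linspace(0,1,8):
            pa,Ra=np.array([354,30,200])*(1-k)+p*k, toolR(4+(head-4)*k,0,-1); qq,e=ik(pa,Ra,qq)
    qp=qq;qq,e=ik(p,R,qq); print(t,p.round(),qq.round(2),'err',round(e,3),'el',fk(qq,P,full=True)[3].round(),'wc',fk(qq,P,full=True)[4].round())
E
```

```text
head 20
0 [ 219. -370.  146.] [-1.38  0.91  2.24  1.41  1.57 -1.58] err 0.0 el [ 151. -443.  557.] wc [ 143. -398.  146.]
15 [ 212. -373.  209.] [-1.39  0.71  2.24  1.35  1.35 -1.38] err 0.0 el [ 132. -365.  642.] wc [ 138. -400.  230.]
30 [ 221. -370.  271.] [-1.35  0.52  2.21  1.23  1.15 -1.12] err 0.0 el [ 127. -271.  706.] wc [ 154. -394.  312.]
45 [ 244. -361.  329.] [-1.26  0.37  2.14  1.01  0.99 -0.78] err 0.0 el [ 127. -183.  744.] wc [ 190. -381.  387.]
60 [ 281. -348.  354.] [-1.13  0.32  2.08  0.73  0.84 -0.43] err 0.0 el [ 137. -137.  755.] wc [ 242. -362.  424.]
70 [ 311. -337.  380.] [-1.03  0.28  2.01  0.47  0.84 -0.12] err 0.0 el [ 140. -106.  760.] wc [ 285. -346.  457.]
80 [ 346. -324.  401.] [-0.92  0.27  1.94  0.22  0.89  0.17] err 0.0 el [149. -87. 762.] wc [ 332. -329.  482.]
90 [ 383. -311.  415.] [-0.82  0.29  1.86  0.    0.99  0.41] err 0.0 el [164. -78. 759.] wc [ 383. -311.  497.]
100 [ 422. -297.  422.] [-0.72  0.33  1.78 -0.17  1.12  0.59] err 0.0 el [187. -75. 752.] wc [ 435. -292.  502.]
103 [ 434. -292.  422.] [-0.69  0.35  1.76 -0.21  1.16  0.63] err 
[... 5109 characters left out ...]
. -536.  387.]
60 [ 567. -452.  354.] [-0.78  0.75  1.23  0.13  1.67 -1.32] err 0.0 el [ 331. -234.  626.] wc [ 587. -488.  424.]
70 [ 551. -424.  380.] [-0.76  0.66  1.32  0.1   1.5  -1.31] err 0.0 el [ 305. -200.  661.] wc [ 565. -448.  457.]
80 [ 532. -392.  401.] [-0.74  0.57  1.43  0.05  1.31 -1.28] err 0.0 el [ 277. -164.  692.] wc [ 539. -405.  482.]
90 [ 512. -358.  415.] [-0.72  0.48  1.55  0.    1.11 -1.24] err 0.0 el [ 248. -128.  717.] wc [ 513. -358.  497.]
100 [ 492. -322.  422.] [-0.68  0.4   1.66 -0.08  0.91 -1.16] err 0.0 el [220. -95. 736.] wc [ 485. -310.  502.]
103 [ 485. -311.  422.] [-0.67  0.38  1.7  -0.11  0.85 -1.13] err 0.0 el [212. -85. 741.] wc [ 476. -295.  502.]
```

```bash
cat >> plan.py <<'E'
import sys
def cur():
    from cell import env
    s=env.state(); return np.array(s['eef_pos']),Ro.from_euler('xyz',s['tcp_rot']).as_matrix(),np.array(s['joints'])
def gp2tcp(gp,head,pitch):
    R=toolR(head,pitch,-1); return np.array(gp,float)-171*R[:,2],R
def go(wps,start=None):
    # each call one waypoint; print move + n rows + joints check
    p,R,q=start or cur()
    for pw,Rw in wps:
        d,r=rel(p,R,pw,Rw); n=max(np.linalg.norm(d)*150/60,np.linalg.norm(r)*45/10.)
        mq=0
        for k in np.linspace(0,1,11)[1:]:
            Rk=R@Ro.from_rotvec(k*Ro.from_matrix(R.T@Rw).as_rotvec()).as_matrix()
            qn,e=ik(p*(1-k)+pw*k,Rk,q); mq=max(mq,np.abs(qn-q).max()*10/10); 
            if e>1e-3: print('IKERR',k,e)
            q=qn
        print('tcp',np.round(pw),'d',d,'r',r,'rows>=%.1f'%n,'q',q.round(2),'maxdq/10th %.2f'%mq)
        p,R=np.array(pw),Rw
E
python3 - <<'E'
from plan import *
go([gp2tcp((250,450,450),90,0),gp2tcp((400,250,350),60,0),gp2tcp((480,120,250),30,0),gp2tcp((500,45,140),10,0),gp2tcp((537,42,82),4,0)])
E
```

```text
tcp [250. 279. 450.] d [-0.891 -0.89  -0.257] r [-1.286  0.773  0.099] rows>=6.8 q [ 0.46  0.11  2.28  1.92  1.26 -0.88] maxdq/10th 0.11
tcp [314. 102. 350.] d [-0.667  0.43  -1.181] r [-0.667  0.     0.   ] rows>=3.6 q [-0.13  0.32  2.51  1.95  1.45 -1.28] maxdq/10th 0.06
tcp [332.  35. 250.] d [-0.667  0.325 -0.331] r [-0.667  0.     0.   ] rows>=3.0 q [-0.28  0.71  2.65  2.33  1.72 -1.72] maxdq/10th 0.05
tcp [332.  15. 140.] d [-0.733  0.11  -0.066] r [-0.444  0.     0.   ] rows>=2.0 q [-0.26  1.17  2.67  2.59  2.19 -1.91] maxdq/10th 0.05
tcp [366.  30.  82.] d [-0.387 -0.057  0.246] r [-0.133  0.     0.   ] rows>=1.2 q [-0.15  1.24  2.53  2.88  2.18 -1.73] maxdq/10th 0.03
```

```bash

python3 -m pendant '[{"x":-0.15,"y":-0.15,"z":-0.04,"rx":-0.16,"ry":0.1,"rz":0.01,"jaw":1},{"x":-0.3,"y":-0.3,"z":-0.08,"rx":-0.32,"ry":0.2,"rz":0.02,"jaw":1},{"x":-0.45,"y":-0.45,"z":-0.13,"rx":-0.48,"ry":0.3,"rz":0.03,"jaw":1},{"x":-0.6,"y":-0.6,"z":-0.17,"rx":-0.65,"ry":0.39,"rz":0.05,"jaw":1}]'
python3 -c "
from h import *;show()
from plan import *
go([gp2tcp((250,450,450),90,0),gp2tcp((400,250,350),60,0)])"
```

```text
t: 1.98
eef_pos: [249.3, 338.1, 469.9]
tcp_rot: [-3.022, -1.268, 1.952]
ft_force: [0.8, 0.0, -0.4]
opening: 1.001
t 1.98 q [ 0.586  0.149  2.071  1.374  1.329 -0.576] p [249.3 338.1 469.9] rpy [-3.022 -1.268  1.952] F [ 0.85  0.02 -0.37] M [-0.395 -0.23  -0.025] op 1.001
tcp [250. 279. 450.] d [-0.236 -0.178 -0.292] r [-0.633  0.387  0.051] rows>=3.3 q [ 0.46  0.11  2.28  1.92  1.26 -0.88] maxdq/10th 0.06
tcp [314. 102. 350.] d [-0.667  0.43  -1.181] r [-0.667  0.     0.   ] rows>=3.6 q [-0.13  0.32  2.51  1.95  1.45 -1.28] maxdq/10th 0.06
```

```bash

python3 -m pendant '[{"x":-0.08,"y":-0.06,"z":-0.1,"rx":-0.2,"ry":0.13,"rz":0.02,"jaw":1},{"x":-0.16,"y":-0.12,"z":-0.2,"rx":-0.41,"ry":0.26,"rz":0.03,"jaw":1},{"x":-0.24,"y":-0.18,"z":-0.29,"rx":-0.63,"ry":0.39,"rz":0.05,"jaw":1}]' >/dev/null
python3 -c "
from h import *;show()
from plan import *
go([gp2tcp((325,350,400),75,0),gp2tcp((400,250,350),60,0)])"
```

```text
t 2.35 q [ 0.458  0.109  2.281  1.896  1.27  -0.867] p [249.9 279.2 449.5] rpy [-3.119 -1.563  1.567] F [-0.23  0.38  0.06] M [-0.512  0.098  0.014] op 1.001
tcp [281. 185. 400.] d [-0.335  0.193 -0.631] r [-0.358  0.01   0.001] rows>=1.9 q [ 0.15  0.17  2.43  1.93  1.36 -1.07] maxdq/10th 0.03
tcp [314. 102. 350.] d [-0.333  0.36  -0.476] r [-0.333  0.     0.   ] rows>=1.7 q [-0.13  0.32  2.51  1.95  1.45 -1.28] maxdq/10th 0.03
```

```bash

python3 -m pendant '[{"x":-0.17,"y":0.1,"z":-0.32,"rx":-0.18,"ry":0,"rz":0,"jaw":1},{"x":-0.34,"y":0.19,"z":-0.63,"rx":-0.36,"ry":0.01,"rz":0,"jaw":1}]' >/dev/null
python3 -m pendant '[{"x":-0.17,"y":0.18,"z":-0.24,"rx":-0.17,"ry":0,"rz":0,"jaw":1},{"x":-0.33,"y":0.36,"z":-0.48,"rx":-0.33,"ry":0,"rz":0,"jaw":1}]' >/dev/null
python3 -c "
from h import *;show()
from plan import *
go([gp2tcp((480,120,250),30,0),gp2tcp((500,45,140),10,0),gp2tcp((535,42,82),4,0)])"
```

```text
t 2.85 q [-0.13   0.317  2.513  1.943  1.452 -1.282] p [314.9 101.7 349.6] rpy [ 2.674 -1.568  1.518] F [1.59 0.79 0.28] M [-0.466  0.331 -0.061] op 1.002
tcp [332.  35. 250.] d [-0.665  0.32  -0.331] r [-0.672  0.003  0.002] rows>=3.0 q [-0.28  0.71  2.65  2.33  1.72 -1.72] maxdq/10th 0.05
tcp [332.  15. 140.] d [-0.733  0.11  -0.066] r [-0.444  0.     0.   ] rows>=2.0 q [-0.26  1.17  2.67  2.59  2.19 -1.91] maxdq/10th 0.05
tcp [364.  30.  82.] d [-0.387 -0.059  0.233] r [-0.133  0.     0.   ] rows>=1.1 q [-0.15  1.24  2.54  2.87  2.19 -1.73] maxdq/10th 0.03
```

```bash

python3 -m pendant '[{"x":-0.22,"y":0.1,"z":-0.11,"rx":-0.22,"ry":0,"rz":0,"jaw":1},{"x":-0.44,"y":0.21,"z":-0.22,"rx":-0.44,"ry":0,"rz":0,"jaw":1},{"x":-0.66,"y":0.32,"z":-0.33,"rx":-0.67,"ry":0,"rz":0,"jaw":1}]' >/dev/null
python3 -c "from h import *;show()"
python3 -m pendant '[{"x":-0.25,"y":0.04,"z":-0.02,"rx":-0.15,"ry":0,"rz":0,"jaw":1},{"x":-0.5,"y":0.08,"z":-0.04,"rx":-0.3,"ry":0,"rz":0,"jaw":1},{"x":-0.73,"y":0.11,"z":-0.07,"rx":-0.44,"ry":0,"rz":0,"jaw":1},{"x":-0.73,"y":0.11,"z":-0.07,"rx":-0.44,"ry":0,"rz":0,"jaw":1}]' >/dev/null
python3 - <<'E'
from h import *;show()
for n in('scene','top'):
    c=cam(n); save(c['img'],f'pics/{n}2.png')
E
```

```text
t 3.23 q [-0.275  0.704  2.644  2.332  1.712 -1.721] p [332.4  35.5 250.5] rpy [ 2.509 -1.568  1.156] F [ 1.92 -0.5  -0.71] M [-0.317  0.55  -0.037] op 1.001
t 3.73 q [-0.258  1.166  2.672  2.591  2.182 -1.91 ] p [331.9  16.8 139.3] rpy [-2.702 -1.563 -0.255] F [0.52 1.   0.02] M [-0.165  0.598  0.001] op 0.995
```

View pics/scene2.png

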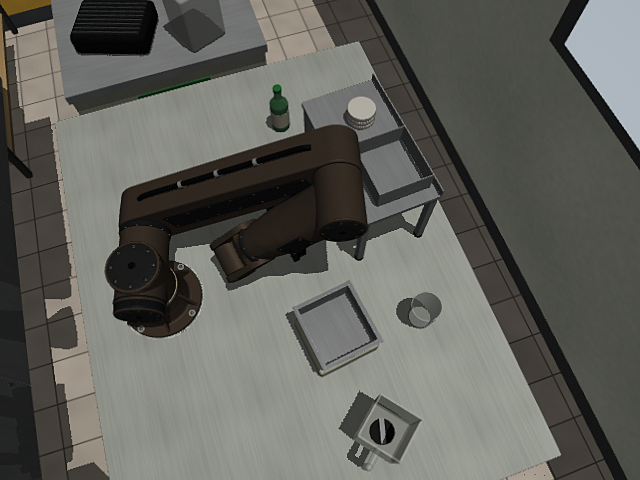

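View pics/top2.png

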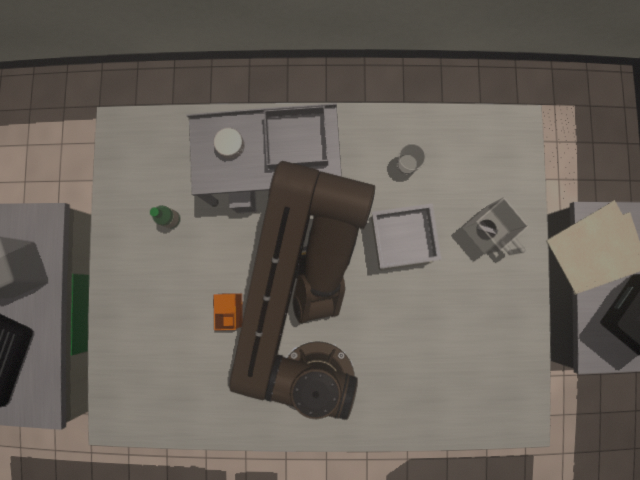

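```bash
python3 -c "
from plan import *
go([gp2tcp((535,42,80),4.5,0),gp2tcp((624,49,80),4.5,0)])"
```

```text
tcp [365.  29.  80.] d [-0.417 -0.037  0.228] r [-0.136  0.001 -0.002] rows>=1.2 q [-0.16  1.25  2.54  2.85  2.19 -1.74] maxdq/10th 0.03
tcp [454.  36.  80.] d [0.    0.    0.595] r [0. 0. 0.] rows>=1.5 q [-0.1   1.1   2.32  2.96  1.85 -1.62] maxdq/10th 0.04
```

```bash

python3 -m pendant '[{"x":-0.2,"y":-0.02,"z":0.11,"rx":-0.07,"ry":0,"rz":0,"jaw":1},{"x":-0.4,"y":-0.037,"z":0.23,"rx":-0.136,"ry":0,"rz":0,"jaw":1},{"x":-0.417,"y":-0.037,"z":0.23,"rx":-0.136,"ry":0,"rz":0,"jaw":1},{"x":-0.417,"y":-0.037,"z":0.23,"rx":-0.136,"ry":0,"rz":0,"jaw":1}]' >/dev/null
python3 - <<'E'
from h import *;show()
c=cam('scene')
a=cv2.resize(c['img'][140:300,200:400],None,fx=4,fy=3.75,interpolation=cv2.INTER_CUBIC);save(np.clip(a*1.6,0,255).astype(np.uint8),'pics/s3.png')
from plan import *
go([gp2tcp((624,49,80),4.5,0)])
E
```

```text
t 4.33 q [-0.158  1.242  2.536  2.852  2.189 -1.742] p [364.8  27.8  81.3] rpy [-0.027 -1.569 -3.038] F [-0.05 -0.57 -0.42] M [-0.069  0.648  0.012] op 0.999
tcp [454.  36.  80.] d [-0.009 -0.008  0.594] r [ 0.004 -0.002 -0.   ] rows>=1.5 q [-0.1   1.1   2.32  2.96  1.85 -1.62] maxdq/10th 0.04
```

View pics/s3.png

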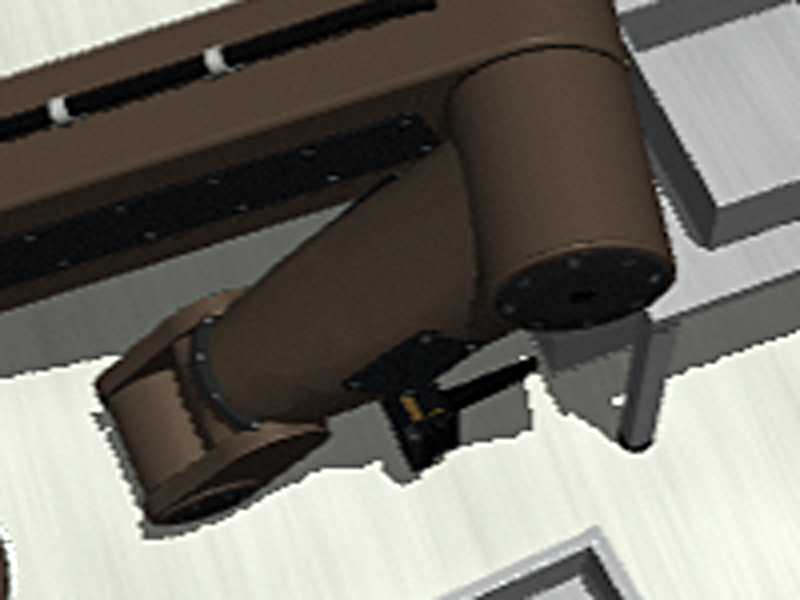

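```bash

python3 -m pendant '[{"x":0,"y":0,"z":0.15,"rx":0,"ry":0,"rz":0,"jaw":1},{"x":0,"y":0,"z":0.3,"rx":0,"ry":0,"rz":0,"jaw":1},{"x":0,"y":0,"z":0.45,"rx":0,"ry":0,"rz":0,"jaw":1},{"x":-0.005,"y":-0.005,"z":0.595,"rx":0,"ry":0,"rz":0,"jaw":1},{"x":-0.005,"y":-0.005,"z":0.595,"rx":0,"ry":0,"rz":0,"jaw":1}]' >/dev/null
python3 -c "from h import *;show()"
python3 -m pendant '[{"x":0,"y":0,"z":0,"rx":0,"ry":0,"rz":0,"jaw":0.85},{"x":0,"y":0,"z":0,"rx":0,"ry":0,"rz":0,"jaw":0.75},{"x":0,"y":0,"z":0,"rx":0,"ry":0,"rz":0,"jaw":0.65}]' >/dev/null
python3 -c "from h import *;show()"
python3 -m pendant '[{"x":0,"y":0,"z":0,"rx":0,"ry":0,"rz":0,"jaw":0.4},{"x":0,"y":0,"z":0,"rx":0,"ry":0,"rz":0,"jaw":0.2},{"x":0,"y":0,"z":0,"rx":0,"ry":0,"rz":0,"jaw":0},{"x":0,"y":0,"z":0,"rx":0,"ry":0,"rz":0,"jaw":0}]' >/dev/null
python3 -c "from h import *;show()"
```

```text
t 5.0 q [-0.1    1.1    2.322  2.959  1.85  -1.622] p [454.2  34.8  79.9] rpy [ 0.295 -1.568  2.921] F [-1.18 -0.06  0.24] M [-0.065  0.653  0.002] op 1.001
t 5.38 q [-0.1    1.104  2.322  2.96   1.85  -1.621] p [453.7  35.   78.3] rpy [-3.044 -1.57  -0.024] F [-0.42  0.34  0.04] M [-0.054  0.616 -0.042] op 0.742
t 5.88 q [-0.099  1.104  2.321  2.961  1.849 -1.621] p [454.1  35.1  78.3] rpy [-3.048 -1.571 -0.019] F [-0.36 -0.1  -3.4 ] M [-0.096  1.061  0.002] op 0.692
```

```bash
python3 -c "
from plan import *
go([gp2tcp((624,49,100),4.5,0),gp2tcp((515,40,110),4.5,0),gp2tcp((480,-20,220),20,0),gp2tcp((440,-80,280),20,0)])"
```

```text
tcp [454.  36. 100.] d [ 0.145 -0.003 -0.003] r [ 0.005  0.    -0.   ] rows>=0.4 q [-0.1   1.05  2.34  2.96  1.81 -1.62] maxdq/10th 0.01
tcp [345.  27. 110.] d [ 0.067  0.003 -0.729] r [0. 0. 0.] rows>=1.8 q [-0.18  1.22  2.61  2.82  2.24 -1.78] maxdq/10th 0.05
tcp [319. -78. 220.] d [ 0.733  0.685 -0.223] r [0.344 0.    0.   ] rows>=2.6 q [-0.67  0.83  2.65  2.1   1.74 -1.86] maxdq/10th 0.09
tcp [ 279. -138.  280.] d [ 0.4    0.285 -0.387] r [0. 0. 0.] rows>=1.6 q [-0.94  0.58  2.62  1.85  1.59 -1.63] maxdq/10th 0.03
```

```bash

python3 -m pendant '[{"x":0.07,"y":0,"z":0,"rx":0,"ry":0,"rz":0,"jaw":0},{"x":0.14,"y":0,"z":0,"rx":0,"ry":0,"rz":0,"jaw":0},{"x":0.14,"y":0,"z":0,"rx":0,"ry":0,"rz":0,"jaw":0},{"x":0.14,"y":0,"z":0,"rx":0,"ry":0,"rz":0,"jaw":0}]' >/dev/null
python3 -c "from h import *;show()"
python3 -m pendant '[{"x":0,"y":0,"z":-0.1,"rx":0,"ry":0,"rz":0,"jaw":0},{"x":0,"y":0,"z":-0.25,"rx":0,"ry":0,"rz":0,"jaw":0},{"x":0.02,"y":0,"z":-0.4,"rx":0,"ry":0,"rz":0,"jaw":0},{"x":0.04,"y":0,"z":-0.55,"rx":0,"ry":0,"rz":0,"jaw":0},{"x":0.06,"y":0,"z":-0.68,"rx":0,"ry":0,"rz":0,"jaw":0},{"x":0.07,"y":0,"z":-0.73,"rx":0,"ry":0,"rz":0,"jaw":0},{"x":0.07,"y":0,"z":-0.73,"rx":0,"ry":0,"rz":0,"jaw":0}]' >/dev/null
python3 -c "
from h import *;show()
from plan import *
go([gp2tcp((480,-20,220),20,0),gp2tcp((440,-80,280),20,0)])"
```

```text
t 6.38 q [-0.099  1.052  2.335  2.963  1.813 -1.614] p [454.2  35.1  99.6] rpy [ 0.115 -1.57   3.101] F [ 0.74  0.58 -3.23] M [-0.114  1.199 -0.028] op 0.691
t 7.25 q [-0.173  1.219  2.613  2.826  2.236 -1.77 ] p [345.   26.9 109.4] rpy [-2.912 -1.57  -0.156] F [-0.77 -0.54 -2.63] M [-0.092  1.13   0.01 ] op 0.691
tcp [319. -78. 220.] d [ 0.737  0.688 -0.223] r [ 0.35   0.001 -0.   ] rows>=2.6 q [-0.67  0.83  2.65  2.1   1.74 -1.86] maxdq/10th 0.09
tcp [ 279. -138.  280.] d [ 0.4    0.285 -0.387] r [0. 0. 0.] rows>=1.6 q [-0.94  0.58  2.62  1.85  1.59 -1.63] maxdq/10th 0.03
```

```bash

python3 -m pendant '[{"x":0.1,"y":0.06,"z":-0.03,"rx":0.05,"ry":0,"rz":0,"jaw":0},{"x":0.28,"y":0.22,"z":-0.08,"rx":0.12,"ry":0,"rz":0,"jaw":0},{"x":0.46,"y":0.4,"z":-0.13,"rx":0.2,"ry":0,"rz":0,"jaw":0},{"x":0.63,"y":0.57,"z":-0.19,"rx":0.29,"ry":0,"rz":0,"jaw":0},{"x":0.74,"y":0.69,"z":-0.22,"rx":0.35,"ry":0,"rz":0,"jaw":0}]' >/dev/null
python3 -m pendant '[{"x":0.12,"y":0.09,"z":-0.12,"rx":0,"ry":0,"rz":0,"jaw":0},{"x":0.24,"y":0.17,"z":-0.23,"rx":0,"ry":0,"rz":0,"jaw":0},{"x":0.35,"y":0.25,"z":-0.34,"rx":0,"ry":0,"rz":0,"jaw":0},{"x":0.4,"y":0.285,"z":-0.387,"rx":0,"ry":0,"rz":0,"jaw":0},{"x":0.4,"y":0.285,"z":-0.387,"rx":0,"ry":0,"rz":0,"jaw":0},{"x":0.4,"y":0.285,"z":-0.387,"rx":0,"ry":0,"rz":0,"jaw":0},{"x":0.4,"y":0.285,"z":-0.387,"rx":0,"ry":0,"rz":0,"jaw":0}]' >/dev/null
python3 - <<'E'
from h import *;show()
for n in('scene','top'):
    c=cam(n); show(); save(c['img'],f'pics/{n}4.png')
E
```

```text
t 8.75 q [-0.94   0.577  2.62   1.851  1.586 -1.624] p [ 279.9 -138.4  280.5] rpy [-1.681 -1.57  -1.11 ] F [ 0.19 -0.57 -2.68] M [-0.433  1.094  0.006] op 0.692
t 8.8 q [-0.94   0.577  2.62   1.851  1.586 -1.624] p [ 279.9 -138.5  280.5] rpy [-1.579 -1.57  -1.212] F [ 0.61 -0.88 -2.64] M [-0.406  1.078  0.005] op 0.692
t 8.85 q [-0.941  0.577  2.62   1.851  1.586 -1.624] p [ 279.9 -138.5  280.5] rpy [-1.485 -1.57  -1.307] F [-0.47  0.76 -2.91] M [-0.431  1.094  0.003] op 0.697
```

View pics/scene4.png

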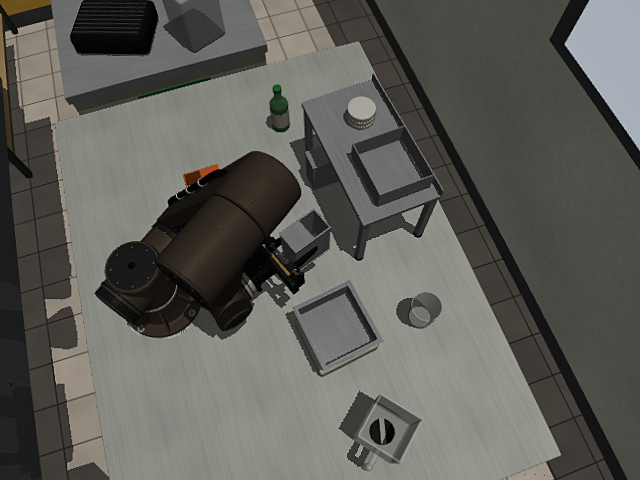

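View pics/top4.png

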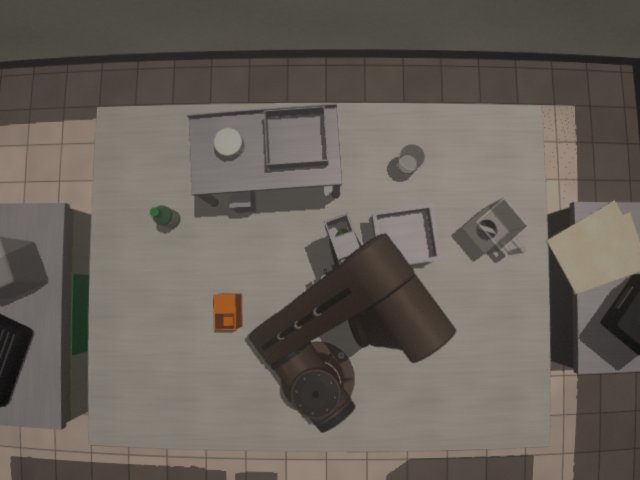

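```bash
python3 -c "
from plan import *
go([gp2tcp((440,-80,290),20,40)])
pan=np.array([467.5,-280,146]);h=np.radians(20);u=np.array([np.cos(h),np.sin(h),0])
print()
go([gp2tcp((440,-80,290),20,40),fromlip(pan-45*u+[0,0,70],20,45),fromlip(pan-45*u+[0,0,50],20,80),fromlip(pan-45*u+[0,0,40],20,101)])
"
```

```text
tcp [ 317. -125.  400.] d [ 0.796 -0.002  0.263] r [-0.001 -0.889 -0.   ] rows>=4.0 q [-0.74  0.07  2.32  1.31  0.78 -0.53] maxdq/10th 0.15

tcp [ 317. -125.  400.] d [ 0.796 -0.002  0.263] r [-0.001 -0.889 -0.   ] rows>=4.0 q [-0.74  0.07  2.32  1.31  0.78 -0.53] maxdq/10th 0.15
tcp [ 230. -366.  339.] d [-1.016  1.316 -0.579] r [ 0.    -0.111 -0.   ] rows>=4.4 q [-1.3   0.35  2.13  0.98  1.02 -0.77] maxdq/10th 0.08
tcp [ 332. -329.  416.] d [ 0.873 -0.     0.147] r [-0.    -0.778  0.   ] rows>=3.5 q [-0.95  0.25  1.93  0.21  0.93  0.15] maxdq/10th 0.10
tcp [ 412. -300.  427.] d [0.574 0.    0.026] r [-0.    -0.467  0.   ] rows>=2.1 q [-0.73  0.32  1.79 -0.19  1.13  0.58] maxdq/10th 0.05
```

```bash

python3 -m pendant '[{"x":0.1,"y":0,"z":0.0,"rx":0,"ry":-0.08,"rz":0,"jaw":0},{"x":0.2,"y":0,"z":0.02,"rx":0,"ry":-0.19,"rz":0,"jaw":0},{"x":0.3,"y":0,"z":0.05,"rx":0,"ry":-0.3,"rz":0,"jaw":0},{"x":0.4,"y":0,"z":0.08,"rx":0,"ry":-0.41,"rz":0,"jaw":0},{"x":0.5,"y":0,"z":0.12,"rx":0,"ry":-0.52,"rz":0,"jaw":0},{"x":0.6,"y":0,"z":0.16,"rx":0,"ry":-0.63,"rz":0,"jaw":0},{"x":0.68,"y":0,"z":0.2,"rx":0,"ry":-0.74,"rz":0,"jaw":0},{"x":0.75,"y":0,"z":0.24,"rx":0,"ry":-0.83,"rz":0,"jaw":0},{"x":0.8,"y":0,"z":0.265,"rx":0,"ry":-0.89,"rz":0,"jaw":0},{"x":0.8,"y":0,"z":0.265,"rx":0,"ry":-0.89,"rz":0,"jaw":0}]' 
python3 -c "from h import *;show()"
python3 -m pendant '[{"x":0,"y":0,"z":0,"rx":0,"ry":0,"rz":0,"jaw":0},{"x":0,"y":0,"z":0,"rx":0,"ry":0,"rz":0,"jaw":0},{"x":0,"y":0,"z":0,"rx":0,"ry":0,"rz":0,"jaw":0},{"x":0,"y":0,"z":0,"rx":0,"ry":0,"rz":0,"jaw":0}]' >/dev/null
python3 - <<'E'
from h import *;show()
for n in('scene','top'):
    c=cam(n); show(); save(cv2.resize(c['img'][150:350,200:440],None,fx=3.3,fy=3),f'pics/{n}5.png')
    for i in range(4): cam(n);show()
E
```

```text
t: 10.1
eef_pos: [317.0, -124.6, 400.8]
tcp_rot: [3.141, -0.873, 0.351]
ft_force: [0.5, 0.4, -3.2]
opening: 0.695
t 10.1 q [-0.739  0.066  2.32   1.308  0.78  -0.528] p [ 317.  -124.6  400.8] rpy [ 3.141 -0.873  0.351] F [ 0.48  0.43 -3.17] M [-0.309  0.864 -0.001] op 0.695
t 10.6 q [-0.74   0.067  2.32   1.308  0.779 -0.527] p [ 316.9 -125.2  400.7] rpy [-3.141 -0.872  0.349] F [ 0.39  0.24 -2.54] M [-0.311  0.876 -0.04 ] op 0.693
t 10.65 q [-0.74   0.067  2.32   1.308  0.779 -0.527] p [ 316.9 -125.2  400.8] rpy [-3.141 -0.872  0.349] F [ 1.39  0.06 -3.18] M [-0.367  0.86   0.041] op 0.689
t 10.7 q [-0.74   0.067  2.32   1.308  0.779 -0.527] p [ 316.9 -125.2  400.8] rpy [ 3.142 -0.872  0.349] F [ 1.23  0.18 -2.89] M [-0.313  0.865 -0.027] op 0.693
t 10.75 q [-0.74   0.067  2.32   1.308  0.779 -0.527] p [ 316.9 -125.1  400.8] rpy [ 3.141 -0.872  0.349] F [ 0.3   0.25 -2.98] M [-0.323  0.881  0.023] op 0.695
t 10.8 q [-0.74   0.067  2.32   1.308  0.779 -0.527] p [ 317.  -125.1  400.8] rpy [ 3.141 -0.872  0.349] F [-0.96 -0.07 -2.93] M [-0.331  0.864 -0.024] op 0.695
t 10.85 q [-0.74  
[... 248 characters left out ...]
 F [ 0.37  0.24 -3.49] M [-0.28   0.883 -0.039] op 0.695
t 10.95 q [-0.74   0.067  2.32   1.308  0.779 -0.527] p [ 317.  -125.1  400.8] rpy [ 3.141 -0.872  0.349] F [ 0.2   0.03 -3.1 ] M [-0.328  0.837 -0.06 ] op 0.69
t 11.0 q [-0.74   0.067  2.32   1.308  0.779 -0.527] p [ 317.  -125.1  400.9] rpy [ 3.141 -0.872  0.349] F [-0.41 -0.68 -2.89] M [-0.292  0.866  0.033] op 0.69
t 11.05 q [-0.74   0.067  2.32   1.308  0.779 -0.527] p [ 317.  -125.1  400.9] rpy [ 3.141 -0.872  0.349] F [ 0.54 -0.49 -2.38] M [-0.338  0.883  0.026] op 0.693
t 11.1 q [-0.74   0.067  2.32   1.308  0.779 -0.527] p [ 317.  -125.1  400.9] rpy [ 3.141 -0.872  0.349] F [ 0.16  0.56 -2.62] M [-0.37   0.837  0.018] op 0.693
```

View pics/scene5.png

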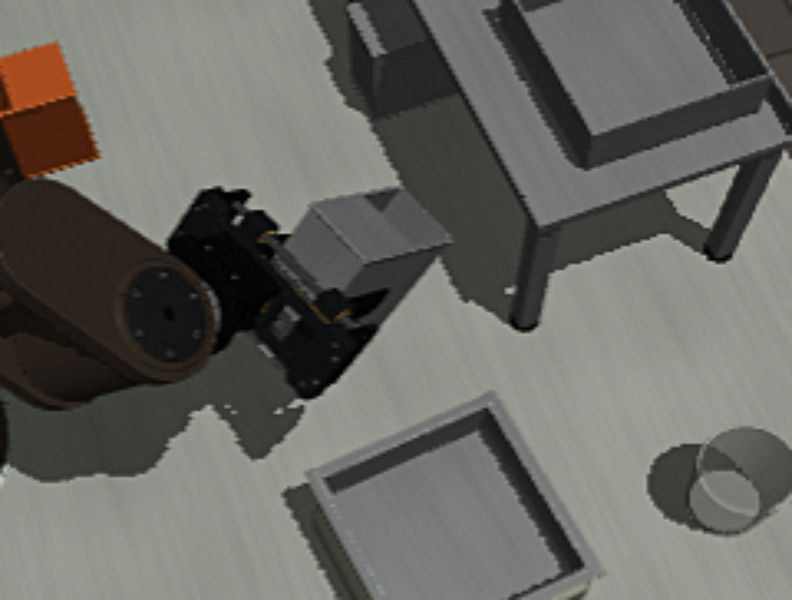

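View pics/top5.png

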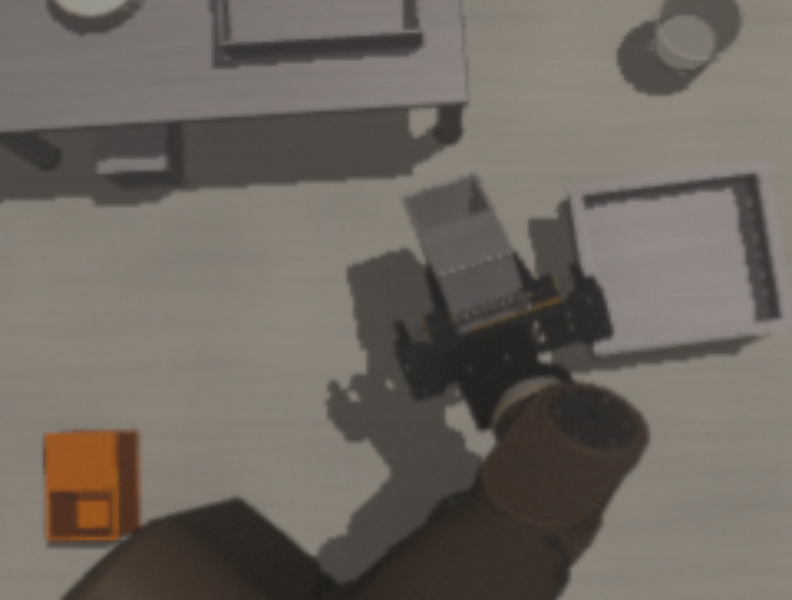

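```bash
python3 -c "
from plan import *
pan=np.array([467.5,-280,146]);h=np.radians(20);u=np.array([np.cos(h),np.sin(h),0])
p,R,q=cur()
L=pan-45*u+[0,0,110]
pw,Rw=fromlip(L,20,45)
go([((p+pw)/2+[0,0,10],R),(pw,Rw),fromlip(pan-45*u+[0,0,65],20,80),fromlip(pan-45*u+[0,0,38],20,97),fromlip(pan-45*u+[0,0,35],20,101)])
"
```

```text
tcp [ 273. -246.  400.] d [-0.357  0.657 -0.416] r [0. 0. 0.] rows>=2.1 q [-1.09  0.14  2.23  1.11  1.01 -0.62] maxdq/10th 0.04
tcp [ 230. -366.  379.] d [-0.459  0.657 -0.33 ] r [ 0.    -0.111  0.   ] rows>=2.2 q [-1.3   0.28  2.09  0.92  1.09 -0.66] maxdq/10th 0.03
tcp [ 332. -329.  431.] d [ 0.755 -0.     0.265] r [-0.    -0.778  0.   ] rows>=3.5 q [-0.95  0.23  1.91  0.2   0.97  0.16] maxdq/10th 0.09
tcp [ 396. -306.  424.] d [0.442 0.    0.128] r [-0.    -0.378  0.   ] rows>=1.7 q [-0.77  0.3   1.82 -0.13  1.08  0.51] maxdq/10th 0.04
tcp [ 412. -300.  422.] d [ 0.112  0.    -0.004] r [ 0.    -0.089 -0.   ] rows>=0.4 q [-0.73  0.32  1.8  -0.19  1.12  0.58] maxdq/10th 0.01
```

```bash

python3 -m pendant '[{"x":-0.07,"y":0.13,"z":-0.08,"rx":0,"ry":0,"rz":0,"jaw":0},{"x":-0.15,"y":0.28,"z":-0.17,"rx":0,"ry":0,"rz":0,"jaw":0},{"x":-0.25,"y":0.44,"z":-0.28,"rx":0,"ry":0,"rz":0,"jaw":0},{"x":-0.33,"y":0.59,"z":-0.38,"rx":0,"ry":0,"rz":0,"jaw":0},{"x":-0.36,"y":0.66,"z":-0.416,"rx":0,"ry":0,"rz":0,"jaw":0}]' >/dev/null
python3 -m pendant '[{"x":-0.12,"y":0.16,"z":-0.08,"rx":0,"ry":-0.03,"rz":0,"jaw":0},{"x":-0.24,"y":0.33,"z":-0.17,"rx":0,"ry":-0.06,"rz":0,"jaw":0},{"x":-0.35,"y":0.5,"z":-0.25,"rx":0,"ry":-0.09,"rz":0,"jaw":0},{"x":-0.43,"y":0.62,"z":-0.31,"rx":0,"ry":-0.11,"rz":0,"jaw":0},{"x":-0.46,"y":0.66,"z":-0.33,"rx":0,"ry":-0.11,"rz":0,"jaw":0},{"x":-0.46,"y":0.66,"z":-0.33,"rx":0,"ry":-0.11,"rz":0,"jaw":0}]' >/dev/null
python3 - <<'E'
from h import *;show()
for n in('scene','top'):
    c=cam(n); save(cv2.resize(c['img'][170:370,240:480],None,fx=3.3,fy=3),f'pics/{n}6.png')
from plan import *
pan=np.array([467.5,-280,146]);p,R,q=cur();L=p+R@[60,0,234];print('lip-pan',L-pan,'rim half')
u=np.array([np.cos(np.radians(20)),np.sin(np.radians(20)),0])
go([fromlip(pan-45*u+[0,0,65],20,80),fromlip(pan-45*u+[0,0,38],20,97),fromlip(pan-45*u+[0,0,35],20,101)])
E
```

```text
t 12.47 q [-1.301  0.282  2.085  0.923  1.086 -0.663] p [ 230.  -367.2  378.5] rpy [-3.141 -0.786  0.349] F [-0.14  0.39 -2.91] M [-0.286  0.797 -0.006] op 0.692
lip-pan [-42.01345192 -15.45521203 109.88944865] rim half
tcp [ 332. -329.  431.] d [ 0.756 -0.002  0.264] r [-0.001 -0.779  0.001] rows>=3.5 q [-0.95  0.23  1.91  0.2   0.97  0.16] maxdq/10th 0.09
tcp [ 396. -306.  424.] d [0.442 0.    0.128] r [-0.    -0.378  0.   ] rows>=1.7 q [-0.77  0.3   1.82 -0.13  1.08  0.51] maxdq/10th 0.04
tcp [ 412. -300.  422.] d [ 0.112  0.    -0.004] r [ 0.    -0.089 -0.   ] rows>=0.4 q [-0.73  0.32  1.8  -0.19  1.12  0.58] maxdq/10th 0.01
```

View pics/scene6.png

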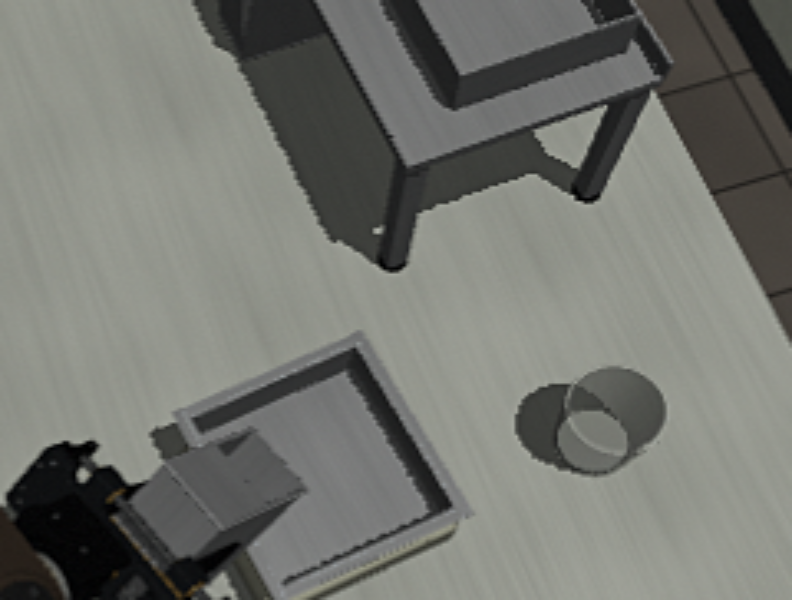

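View pics/top6.png

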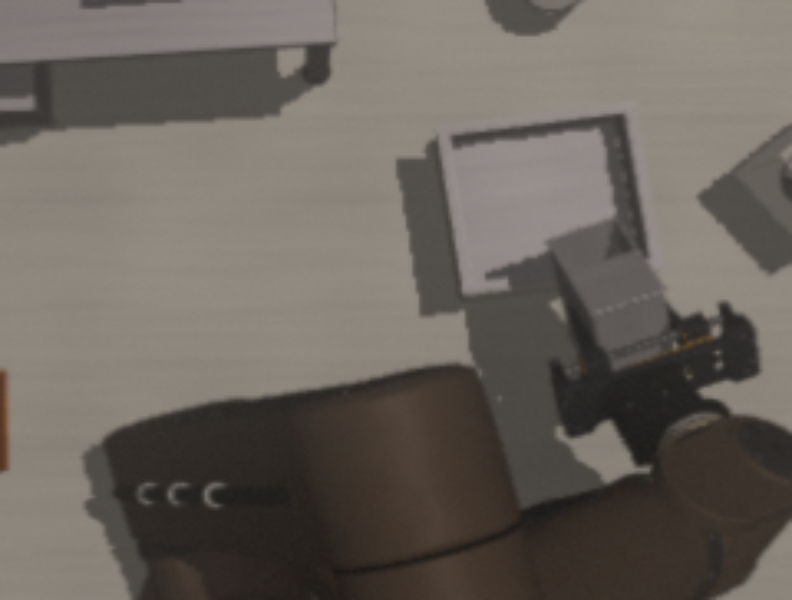

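```bash
python3 - <<'E'
from h import *
import pickle
from plan import *
p,R,q=cur()
for n in('top','scene'):
    c=pickle.load(open(n+'0.pkl','rb'))
    pts=[p+R@[60,y,234] for y in(-33,0,33)]+[[467.5,-280,146]]+[p+R@[60,y,124] for y in(-33,33)]
    uv=proj(c,pts); print(n,((uv-[240,170])*[3.3,3]).round())
# pan from scene view, corners
c=pickle.load(open('scene0.pkl','rb'))
a=cv2.resize(c['img'][270:390,280:400],None,fx=5,fy=5,interpolation=cv2.INTER_CUBIC);save(np.clip(a*1.3,0,255).astype(np.uint8),'pics/p2.png')
E
```

```text
top [[548. 242.]
 [582. 231.]
 [617. 219.]
 [548. 198.]
 [593. 315.]
 [665. 291.]]
scene [[250. 429.]
 [278. 459.]
 [305. 489.]
 [319. 460.]
 [164. 462.]
 [221. 528.]]
```

View pics/p2.png

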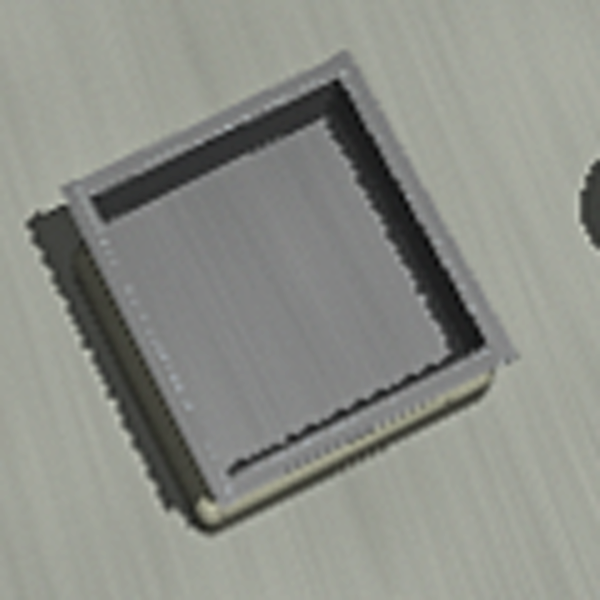

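```bash
python3 - <<'E'
from h import *
import pickle
c=pickle.load(open('scene0.pkl','rb'))
p=[plane(c,u/5+280-.4,v/5+270-.4,146)[:2] for u,v in((350,50),(520,358),(215,500),(62,187))];print(np.round(p),np.mean(p,0))
E
```

```text
[[ 544. -173.]
 [ 570. -367.]
 [ 391. -385.]
 [ 367. -197.]] [ 468.06214961 -280.6124771 ]
```

```bash

python3 -m pendant '[{"x":0.06,"y":0,"z":0,"rx":0,"ry":-0.07,"rz":0,"jaw":0},{"x":0.16,"y":0,"z":0.03,"rx":0,"ry":-0.17,"rz":0,"jaw":0},{"x":0.26,"y":0,"z":0.07,"rx":0,"ry":-0.27,"rz":0,"jaw":0},{"x":0.36,"y":0,"z":0.1,"rx":0,"ry":-0.37,"rz":0,"jaw":0},{"x":0.46,"y":0,"z":0.14,"rx":0,"ry":-0.47,"rz":0,"jaw":0},{"x":0.55,"y":0,"z":0.18,"rx":0,"ry":-0.57,"rz":0,"jaw":0},{"x":0.64,"y":0,"z":0.22,"rx":0,"ry":-0.66,"rz":0,"jaw":0},{"x":0.71,"y":0,"z":0.25,"rx":0,"ry":-0.73,"rz":0,"jaw":0},{"x":0.756,"y":0,"z":0.264,"rx":0,"ry":-0.778,"rz":0,"jaw":0},{"x":0.756,"y":0,"z":0.264,"rx":0,"ry":-0.778,"rz":0,"jaw":0}]' >/dev/null
python3 - <<'E'
from h import *;show()
from plan import *
pan=np.array([467.5,-280,146]);p,R,q=cur();L=p+R@[60,0,234];print('lip-pan',L-pan)
u=np.array([np.cos(np.radians(20)),np.sin(np.radians(20)),0])
go([fromlip(pan-45*u+[0,0,40],20,95)])
go([fromlip(pan-45*u+[0,0,35],20,101.5)])
E
```

```text
t 13.82 q [-0.953  0.229  1.907  0.206  0.969  0.153] p [ 331.9 -329.5  431.1] rpy [-3.142 -0.176  0.351] F [-0.4   0.35 -2.23] M [-0.025  0.263 -0.01 ] op 0.694
lip-pan [-41.78626947 -15.13844418  65.20568102]
tcp [ 388. -309.  424.] d [ 0.386 -0.     0.114] r [-0.    -0.335  0.002] rows>=1.5 q [-0.79  0.29  1.83 -0.09  1.05  0.48] maxdq/10th 0.04
tcp [ 414. -300.  422.] d [0.562 0.    0.16 ] r [ 0.    -0.479  0.002] rows>=2.2 q [-0.73  0.32  1.79 -0.2   1.13  0.59] maxdq/10th 0.05
```

```bash

python3 -m pendant '[{"x":0.06,"y":0,"z":0.02,"rx":0,"ry":-0.05,"rz":0,"jaw":0},{"x":0.14,"y":0,"z":0.04,"rx":0,"ry":-0.12,"rz":0,"jaw":0},{"x":0.22,"y":0,"z":0.06,"rx":0,"ry":-0.19,"rz":0,"jaw":0},{"x":0.3,"y":0,"z":0.09,"rx":0,"ry":-0.26,"rz":0,"jaw":0},{"x":0.38,"y":0,"z":0.11,"rx":0,"ry":-0.33,"rz":0,"jaw":0},{"x":0.45,"y":0,"z":0.13,"rx":0,"ry":-0.39,"rz":0,"jaw":0},{"x":0.52,"y":0,"z":0.15,"rx":0,"ry":-0.44,"rz":0,"jaw":0},{"x":0.562,"y":0,"z":0.16,"rx":0,"ry":-0.479,"rz":0,"jaw":0},{"x":0.562,"y":0,"z":0.16,"rx":0,"ry":-0.479,"rz":0,"jaw":0},{"x":0.562,"y":0,"z":0.16,"rx":0,"ry":-0.479,"rz":0,"jaw":0}]' >/dev/null
python3 -m pendant '[{"x":0,"y":0,"z":0,"rx":0,"ry":0,"rz":0,"jaw":0},{"x":0,"y":0,"z":0,"rx":0,"ry":0,"rz":0,"jaw":0},{"x":0,"y":0,"z":0,"rx":0,"ry":0,"rz":0,"jaw":0},{"x":0,"y":0,"z":0,"rx":0,"ry":0,"rz":0,"jaw":0},{"x":0,"y":0,"z":0,"rx":0,"ry":0,"rz":0,"jaw":0},{"x":0,"y":0,"z":0,"rx":0,"ry":0,"rz":0,"jaw":0},{"x":0,"y":0,"z":0,"rx":0,"ry":0,"rz":0,"jaw":0},{"x":0,"y":0,"z":0,"rx":0,"ry":0,"rz":0,"jaw":0}]' >/dev/null
python3 - <<'E'
from h import *;show()
for n in('scene','top'):
    c=cam(n); show(); save(cv2.resize(c['img'][170:370,240:480],None,fx=3.3,fy=3),f'pics/{n}7.png')
E
```

```text
t 16.07 q [-0.73   0.326  1.792 -0.197  1.127  0.586] p [ 413.4 -300.7  421.9] rpy [3.141 0.201 0.349] F [ 0.59 -0.48 -2.59] M [0.03  0.001 0.016] op 0.692
t 16.12 q [-0.73   0.326  1.792 -0.197  1.127  0.586] p [ 413.4 -300.7  421.9] rpy [3.141 0.201 0.349] F [-0.56 -0.49 -2.15] M [-0.014 -0.05   0.001] op 0.695
t 16.18 q [-0.73   0.326  1.792 -0.197  1.127  0.586] p [ 413.4 -300.7  421.9] rpy [3.141 0.201 0.349] F [-0.07  0.29 -1.66] M [-0.023 -0.012  0.   ] op 0.69
```

View pics/scene7.png

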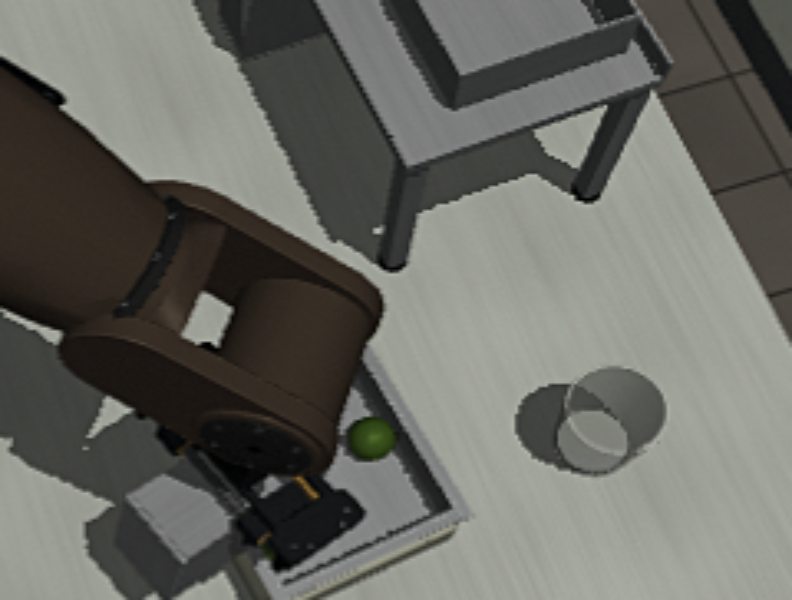

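View pics/top7.png

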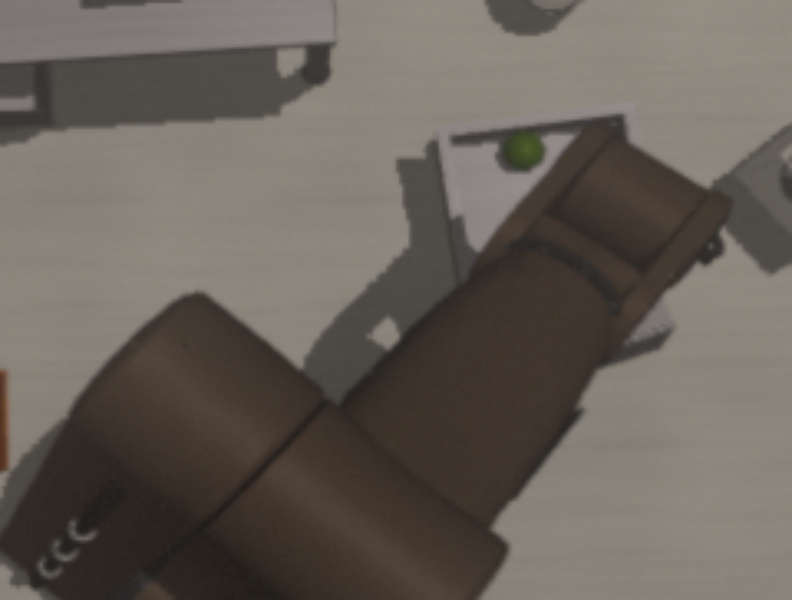

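```bash
python3 - <<'E'
from h import *
import pickle
from plan import *
c=pickle.load(open('scene0.pkl','rb'))
print(plane(c,268/3.3+240,550/3+170,105).round(),plane(c,371/3.3+240,438/3+170,105).round())
pan=np.array([467.5,-280,146]);u=np.array([np.cos(np.radians(20)),np.sin(np.radians(20)),0])
go([fromlip(pan-45*u+[0,0,60],20,70),fromlip(pan-45*u+[0,0,110],20,40)])
E
```

```text
[ 404. -336.  105.] [ 522. -265.  105.]
tcp [ 297. -342.  405.] d [-0.785 -0.007  0.273] r [0.    0.701 0.   ] rows>=3.2 q [-1.06  0.24  1.99  0.44  0.91 -0.12] maxdq/10th 0.08
tcp [ 221. -370.  360.] d [-0.612 -0.     0.096] r [-0.     0.667 -0.   ] rows>=3.0 q [-1.34  0.32  2.12  1.01  1.12 -0.77] maxdq/10th 0.08
```

```bash

python3 -m pendant '[{"x":-0.08,"y":0,"z":0.01,"rx":0,"ry":0.07,"rz":0,"jaw":0},{"x":-0.19,"y":0,"z":0.04,"rx":0,"ry":0.17,"rz":0,"jaw":0},{"x":-0.31,"y":0,"z":0.09,"rx":0,"ry":0.27,"rz":0,"jaw":0},{"x":-0.43,"y":0,"z":0.14,"rx":0,"ry":0.38,"rz":0,"jaw":0},{"x":-0.55,"y":0,"z":0.18,"rx":0,"ry":0.49,"rz":0,"jaw":0},{"x":-0.67,"y":0,"z":0.23,"rx":0,"ry":0.6,"rz":0,"jaw":0},{"x":-0.785,"y":-0.007,"z":0.273,"rx":0,"ry":0.701,"rz":0,"jaw":0}]' >/dev/null
python3 -m pendant '[{"x":-0.1,"y":0,"z":0.01,"rx":0,"ry":0.11,"rz":0,"jaw":0},{"x":-0.21,"y":0,"z":0.03,"rx":0,"ry":0.23,"rz":0,"jaw":0},{"x":-0.33,"y":0,"z":0.05,"rx":0,"ry":0.35,"rz":0,"jaw":0},{"x":-0.45,"y":0,"z":0.07,"rx":0,"ry":0.47,"rz":0,"jaw":0},{"x":-0.55,"y":0,"z":0.09,"rx":0,"ry":0.58,"rz":0,"jaw":0},{"x":-0.612,"y":0,"z":0.096,"rx":0,"ry":0.667,"rz":0,"jaw":0},{"x":-0.612,"y":0,"z":0.096,"rx":0,"ry":0.667,"rz":0,"jaw":0}]' >/dev/null
python3 - <<'E'
from h import *;show()
for n in('scene','top'):
    c=cam(n); show(); save(cv2.resize(c['img'][170:370,240:480],None,fx=3.3,fy=3),f'pics/{n}8.png')
E
```

```text
t 17.93 q [-1.336  0.32   2.116  1.005  1.123 -0.774] p [ 220.1 -370.2  360.1] rpy [-3.141 -0.872  0.347] F [ 0.03 -0.8  -2.38] M [-0.29   0.794  0.034] op 0.69
t 17.98 q [-1.335  0.32   2.116  1.004  1.122 -0.773] p [ 220.4 -370.   360.4] rpy [-3.141 -0.871  0.348] F [ 0.28 -0.01 -2.1 ] M [-0.255  0.752  0.03 ] op 0.691
t 18.02 q [-1.335  0.319  2.116  1.004  1.122 -0.773] p [ 220.6 -369.9  360.5] rpy [ 3.141 -0.871  0.349] F [-0.37 -0.15 -1.74] M [-0.309  0.853  0.035] op 0.691
```

View pics/scene8.png

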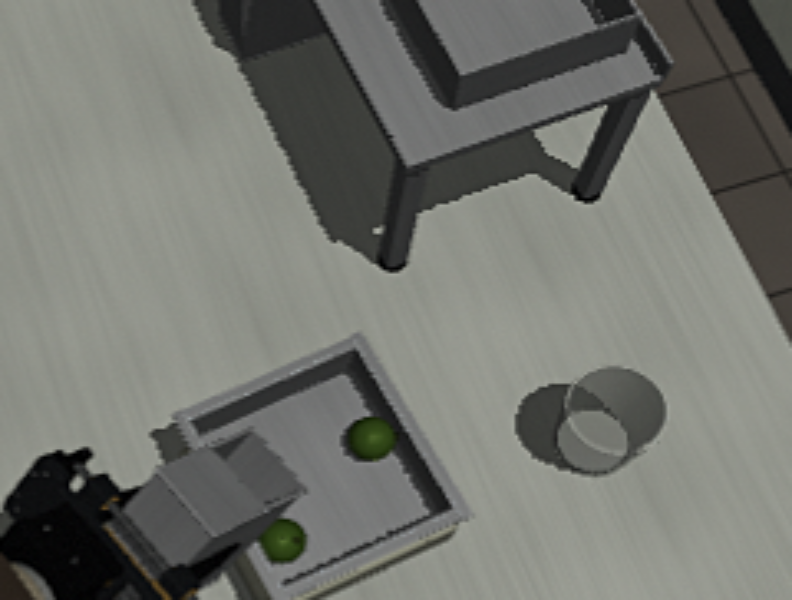

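View pics/top8.png

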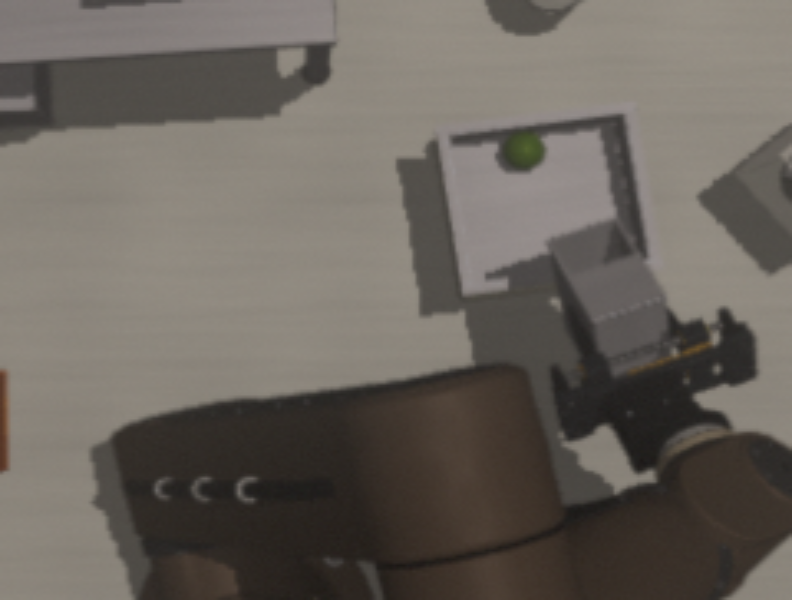

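```bash
python3 - <<'E'
from plan import *
go([gp2tcp((385,-220,310),20,40),gp2tcp((440,-80,310),20,20),gp2tcp((460,-50,240),18,0),gp2tcp((520,20,140),10,0),gp2tcp((520,20,95),10,0),gp2tcp((520,20,79),10,0)])
E
```

```text
tcp [ 262. -265.  420.] d [ 0.624 -0.564  0.126] r [0.    0.002 0.   ] rows>=2.1 q [-1.14  0.12  2.19  1.05  1.08 -0.57] maxdq/10th 0.03
tcp [ 289. -135.  368.] d [ 0.037 -0.752  0.577] r [0.    0.444 0.   ] rows>=2.4 q [-0.89  0.17  2.46  1.68  1.1  -1.02] maxdq/10th 0.07
tcp [ 297. -103.  240.] d [-0.762 -0.182  0.411] r [-0.044  0.444  0.008] rows>=2.2 q [-0.79  0.76  2.67  2.02  1.7  -1.83] maxdq/10th 0.09
tcp [352. -10. 140.] d [-0.667 -0.479  0.536] r [-0.178  0.     0.   ] rows>=2.5 q [-0.33  1.1   2.61  2.56  2.07 -1.88] maxdq/10th 0.06
tcp [352. -10.  95.] d [-0.3  0.   0. ] r [0. 0. 0.] rows>=0.8 q [-0.33  1.24  2.58  2.52  2.15 -1.94] maxdq/10th 0.01
tcp [352. -10.  79.] d [-0.107  0.     0.   ] r [0. 0. 0.] rows>=0.3 q [-0.33  1.28  2.56  2.51  2.17 -1.96] maxdq/10th 0.00
```

```bash

python3 -m pendant '[{"x":0.15,"y":-0.06,"z":0.03,"rx":0,"ry":0,"rz":0,"jaw":0},{"x":0.3,"y":-0.2,"z":0.06,"rx":0,"ry":0,"rz":0,"jaw":0},{"x":0.43,"y":-0.34,"z":0.09,"rx":0,"ry":0,"rz":0,"jaw":0},{"x":0.55,"y":-0.48,"z":0.11,"rx":0,"ry":0,"rz":0,"jaw":0},{"x":0.62,"y":-0.56,"z":0.13,"rx":0,"ry":0,"rz":0,"jaw":0}]' >/dev/null
python3 -m pendant '[{"x":0.01,"y":-0.16,"z":0.12,"rx":0,"ry":0.09,"rz":0,"jaw":0},{"x":0.02,"y":-0.33,"z":0.25,"rx":0,"ry":0.19,"rz":0,"jaw":0},{"x":0.03,"y":-0.5,"z":0.38,"rx":0,"ry":0.3,"rz":0,"jaw":0},{"x":0.04,"y":-0.65,"z":0.5,"rx":0,"ry":0.39,"rz":0,"jaw":0},{"x":0.04,"y":-0.75,"z":0.58,"rx":0,"ry":0.444,"rz":0,"jaw":0}]' >/dev/null
python3 -m pendant '[{"x":-0.15,"y":-0.04,"z":0.08,"rx":-0.01,"ry":0.09,"rz":0,"jaw":0},{"x":-0.31,"y":-0.07,"z":0.17,"rx":-0.02,"ry":0.18,"rz":0,"jaw":0},{"x":-0.47,"y":-0.11,"z":0.25,"rx":-0.03,"ry":0.27,"rz":0,"jaw":0},{"x":-0.62,"y":-0.15,"z":0.34,"rx":-0.035,"ry":0.36,"rz":0,"jaw":0},{"x":-0.76,"y":-0.18,"z":0.41,"rx":-0.044,"ry":0.444,"rz":0.008,"jaw":0}]' >/dev/null
python3 - <<'E'
from h import *;show()
from plan import *
go([gp2tcp((520,20,140),10,0),gp2tcp((520,20,95),10,0),gp2tcp((520,20,79),10,0)])
E
```

```text
t 19.9 q [-0.789  0.766  2.668  2.021  1.702 -1.834] p [ 298.7 -103.7  238.5] rpy [ 0.577 -1.57   2.879] F [-0.11  0.83 -1.84] M [-0.353  0.959  0.019] op 0.693
tcp [352. -10. 140.] d [-0.657 -0.487  0.529] r [-0.178 -0.001  0.001] rows>=2.4 q [-0.33  1.1   2.61  2.56  2.07 -1.88] maxdq/10th 0.06
tcp [352. -10.  95.] d [-0.3  0.   0. ] r [0. 0. 0.] rows>=0.8 q [-0.33  1.24  2.58  2.52  2.15 -1.94] maxdq/10th 0.01
tcp [352. -10.  79.] d [-0.107  0.     0.   ] r [0. 0. 0.] rows>=0.3 q [-0.33  1.28  2.56  2.51  2.17 -1.96] maxdq/10th 0.00
```

```bash

python3 -m pendant '[{"x":-0.13,"y":-0.1,"z":0.11,"rx":-0.03,"ry":0,"rz":0,"jaw":0},{"x":-0.27,"y":-0.2,"z":0.22,"rx":-0.07,"ry":0,"rz":0,"jaw":0},{"x":-0.41,"y":-0.31,"z":0.33,"rx":-0.11,"ry":0,"rz":0,"jaw":0},{"x":-0.54,"y":-0.41,"z":0.44,"rx":-0.15,"ry":0,"rz":0,"jaw":0},{"x":-0.66,"y":-0.487,"z":0.53,"rx":-0.178,"ry":0,"rz":0,"jaw":0},{"x":-0.66,"y":-0.487,"z":0.53,"rx":-0.178,"ry":0,"rz":0,"jaw":0}]' >/dev/null
python3 -m pendant '[{"x":-0.1,"y":0,"z":0,"rx":0,"ry":0,"rz":0,"jaw":0},{"x":-0.2,"y":0,"z":0,"rx":0,"ry":0,"rz":0,"jaw":0},{"x":-0.3,"y":0,"z":0,"rx":0,"ry":0,"rz":0,"jaw":0},{"x":-0.35,"y":0,"z":0,"rx":0,"ry":0,"rz":0,"jaw":0},{"x":-0.38,"y":0,"z":0,"rx":0,"ry":0,"rz":0,"jaw":0},{"x":-0.38,"y":0,"z":0,"rx":0,"ry":0,"rz":0,"jaw":0}]' >/dev/null
python3 -c "from h import *;show()
from plan import *
print(cur()[1].round(3))"
```

```text
t 21.4 q [-0.334  1.268  2.569  2.514  2.165 -1.956] p [351.2  -9.9  83.8] rpy [-3.066 -1.571  0.099] F [-0.13 -0.46 -2.03] M [-0.259  0.994 -0.002] op 0.691
[[ 0.     0.173  0.985]
 [ 0.    -0.985  0.173]
 [ 1.    -0.    -0.   ]]
```

```bash

python3 -m pendant '[{"x":-0.015,"y":0,"z":0,"rx":0,"ry":0,"rz":0,"jaw":0},{"x":-0.025,"y":0,"z":0,"rx":0,"ry":0,"rz":0,"jaw":0},{"x":-0.025,"y":0,"z":0,"rx":0,"ry":0,"rz":0,"jaw":0}]' >/dev/null
python3 -c "from h import *;show()"
python3 -m pendant '[{"x":-0.007,"y":0,"z":0,"rx":0,"ry":0,"rz":0,"jaw":0},{"x":-0.01,"y":0,"z":0,"rx":0,"ry":0,"rz":0,"jaw":0},{"x":-0.01,"y":0,"z":0,"rx":0,"ry":0,"rz":0,"jaw":0}]' >/dev/null
python3 -c "from h import *;show()"
```

```text
t 21.77 q [-0.333  1.278  2.565  2.512  2.17  -1.961] p [351.2  -9.6  79.9] rpy [ 3.085 -1.571  0.231] F [-0.12 -0.1  -2.53] M [-0.235  0.99   0.015] op 0.694
t 22.15 q [-0.333  1.282  2.564  2.512  2.172 -1.962] p [351.2  -9.7  78.3] rpy [-3.042 -1.57   0.075] F [-0.18 -0.22 -2.61] M [-0.16   1.053 -0.007] op 0.689
```

```bash

python3 -m pendant '[{"x":-0.004,"y":0,"z":0,"rx":0,"ry":0,"rz":0,"jaw":0},{"x":-0.007,"y":0,"z":0,"rx":0,"ry":0,"rz":0,"jaw":0},{"x":-0.007,"y":0,"z":0,"rx":0,"ry":0,"rz":0,"jaw":0}]' >/dev/null
python3 -c "from h import *;show()"
python3 -m pendant '[{"x":-0.004,"y":0,"z":0,"rx":0,"ry":0,"rz":0,"jaw":0},{"x":-0.007,"y":0,"z":0,"rx":0,"ry":0,"rz":0,"jaw":0},{"x":-0.007,"y":0,"z":0,"rx":0,"ry":0,"rz":0,"jaw":0}]' >/dev/null
python3 - <<'E'
from h import *;show()
c=cam('scene');show();save(cv2.resize(c['img'][140:300,200:400],None,fx=4,fy=3.75,interpolation=cv2.INTER_CUBIC),'pics/s9.png')
E
```

```text
t 22.52 q [-0.333  1.284  2.563  2.51   2.175 -1.963] p [351.1  -9.6  77.9] rpy [-0.185 -1.569 -2.782] F [-1.63  0.71  6.43] M [-0.047 -0.063  0.099] op 0.69
t 22.9 q [-0.333  1.286  2.563  2.509  2.178 -1.964] p [351.   -9.6  77.4] rpy [-0.164 -1.567 -2.803] F [-2.53  0.98 14.86] M [ 0.154 -1.047  0.024] op 0.695
t 22.95 q [-0.333  1.286  2.563  2.509  2.178 -1.964] p [351.   -9.6  77.4] rpy [-0.151 -1.567 -2.817] F [-1.72  2.18 13.73] M [ 0.169 -1.01   0.047] op 0.696
```

View pics/s9.png

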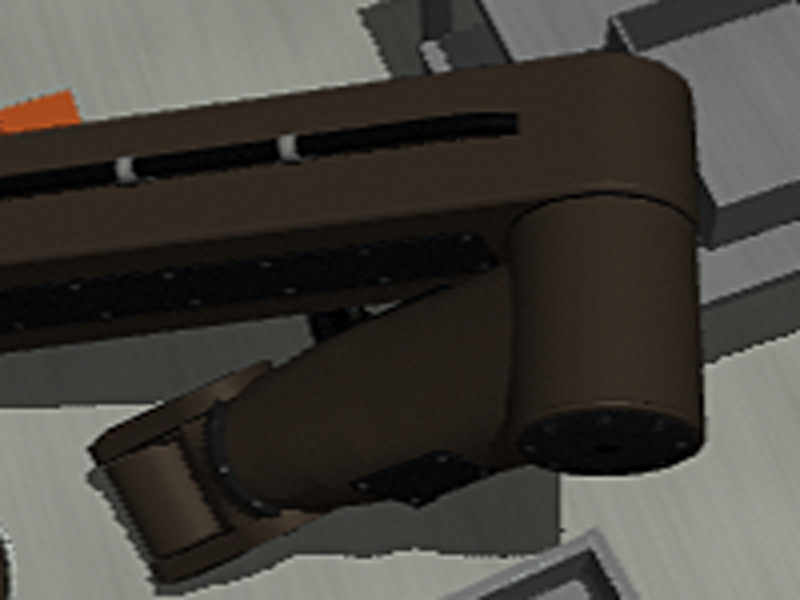

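```bash

python3 -m pendant '[{"x":0.007,"y":0,"z":0,"rx":0,"ry":0,"rz":0,"jaw":0},{"x":0.007,"y":0,"z":0,"rx":0,"ry":0,"rz":0,"jaw":0},{"x":0.007,"y":0,"z":0,"rx":0,"ry":0,"rz":0,"jaw":0.75},{"x":0.007,"y":0,"z":0,"rx":0,"ry":0,"rz":0,"jaw":0.8},{"x":0.007,"y":0,"z":0,"rx":0,"ry":0,"rz":0,"jaw":0.9},{"x":0.007,"y":0,"z":0,"rx":0,"ry":0,"rz":0,"jaw":1},{"x":0.007,"y":0,"z":0,"rx":0,"ry":0,"rz":0,"jaw":1},{"x":0.007,"y":0,"z":0,"rx":0,"ry":0,"rz":0,"jaw":1}]' >/dev/null
python3 - <<'E'
from h import *;show()
from plan import *
go([gp2tcp((520,20,180),10,0)]); p,R=gp2tcp((505,17.4,79),10,0); go([(p,R)])
go([gp2tcp((520,20,180),10,0),gp2tcp((475,12,260),25,0),gp2tcp((420,-80,330),25,0)])
E
```

```text
t 23.95 q [-0.333  1.285  2.562  2.511  2.173 -1.963] p [351.2  -9.7  77.3] rpy [-3.136 -1.57   0.169] F [ 0.17  0.23 -0.1 ] M [-0.137  0.657  0.002] op 0.996
tcp [352. -10. 180.] d [0.685 0.001 0.003] r [ 0.  0. -0.] rows>=1.7 q [-0.33  0.96  2.63  2.59  1.96 -1.8 ] maxdq/10th 0.04
tcp [337. -12.  79.] d [ 0.011  0.    -0.099] r [ 0.  0. -0.] rows>=0.2 q [-0.36  1.32  2.6   2.44  2.22 -2.04] maxdq/10th 0.01
tcp [352. -10. 180.] d [0.685 0.001 0.003] r [ 0.  0. -0.] rows>=1.7 q [-0.33  0.96  2.63  2.59  1.96 -1.8 ] maxdq/10th 0.04
tcp [320. -60. 260.] d [ 0.533  0.295 -0.266] r [0.333 0.    0.   ] rows>=1.7 q [-0.62  0.66  2.63  2.08  1.65 -1.7 ] maxdq/10th 0.05
tcp [ 265. -152.  330.] d [ 0.467  0.401 -0.592] r [0. 0. 0.] rows>=2.1 q [-1.02  0.38  2.56  1.68  1.55 -1.37] maxdq/10th 0.04
```

```bash

python3 -m pendant '[{"x":0.1,"y":0,"z":-0.02,"rx":0,"ry":0,"rz":0,"jaw":1},{"x":0.3,"y":0,"z":-0.03,"rx":0,"ry":0,"rz":0,"jaw":1},{"x":0.5,"y":0,"z":-0.03,"rx":0,"ry":0,"rz":0,"jaw":1},{"x":0.7,"y":0,"z":-0.03,"rx":0,"ry":0,"rz":0,"jaw":1},{"x":0.85,"y":0,"z":-0.03,"rx":0,"ry":0,"rz":0,"jaw":1}]' >/dev/null
python3 -m pendant '[{"x":0.13,"y":0.07,"z":-0.06,"rx":0.08,"ry":0,"rz":0,"jaw":1},{"x":0.26,"y":0.15,"z":-0.13,"rx":0.16,"ry":0,"rz":0,"jaw":1},{"x":0.4,"y":0.24,"z":-0.2,"rx":0.24,"ry":0,"rz":0,"jaw":1},{"x":0.5,"y":0.3,"z":-0.27,"rx":0.33,"ry":0,"rz":0,"jaw":1}]' >/dev/null
python3 -m pendant '[{"x":0.13,"y":0.1,"z":-0.15,"rx":0,"ry":0,"rz":0,"jaw":1},{"x":0.25,"y":0.2,"z":-0.3,"rx":0,"ry":0,"rz":0,"jaw":1},{"x":0.37,"y":0.3,"z":-0.45,"rx":0,"ry":0,"rz":0,"jaw":1},{"x":0.46,"y":0.4,"z":-0.59,"rx":0,"ry":0,"rz":0,"jaw":1},{"x":0.46,"y":0.4,"z":-0.59,"rx":0,"ry":0,"rz":0,"jaw":1}]' >/dev/null
python3 - <<'E'
from h import *;show()
for n in('scene','top'):
    c=cam(n); save(c['img'],f'pics/{n}10.png')
E
```

```text
t 25.7 q [-1.048  0.308  2.542  1.66   1.544 -1.284] p [ 258.7 -153.5  349.8] rpy [ 1.652 -1.568  1.92 ] F [-0.52 -0.11 -0.85] M [-0.232  0.576 -0.014] op 0.999
```

View pics/scene10.png

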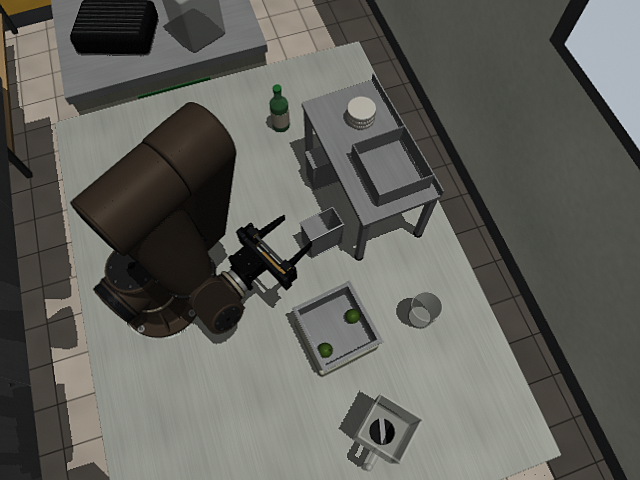

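View pics/top10.png

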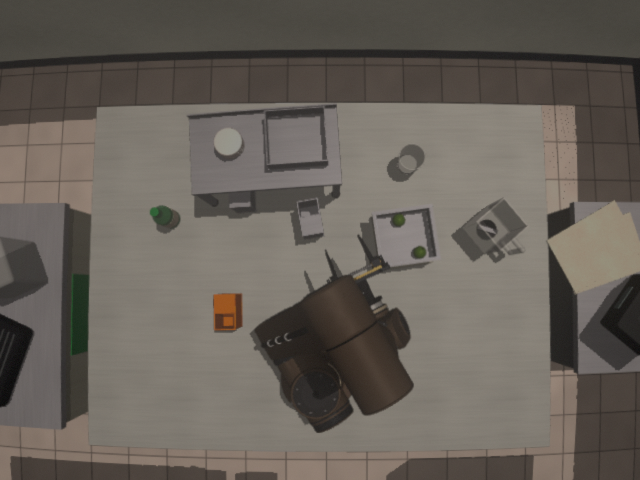

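```bash
python3 - <<'E'
from h import *
c=cam('top'); 
h=np.radians(10);u=np.array([np.cos(h),np.sin(h),0]);v=np.array([-u[1],u[0],0]);o=np.array([351.2,-9.7,0])+179*u
for z in(0,140): print(z,((proj(c,[o+a*55*u+b*33*v+[0,0,z] for a,b in((1,1),(1,-1),(-1,-1),(-1,1))])-[220,180])*5).round().tolist())
im=cv2.resize(c['img'][180:280,220:370],None,fx=5,fy=5,interpolation=cv2.INTER_CUBIC);save(np.clip(im*1.5,0,255).astype(np.uint8),'pics/t11.png')
show()
E
```

```text
0 [[397.0, 141.0], [492.0, 124.0], [520.0, 282.0], [424.0, 299.0]]
140 [[385.0, 111.0], [488.0, 93.0], [518.0, 263.0], [415.0, 281.0]]
t 25.85 q [-1.043  0.312  2.543  1.661  1.544 -1.285] p [ 259.5 -152.5  348.7] rpy [-2.226 -1.57  -0.482] F [-0.34  0.25 -0.05] M [-0.276  0.639  0.009] op 0.999
```

View pics/t11.png

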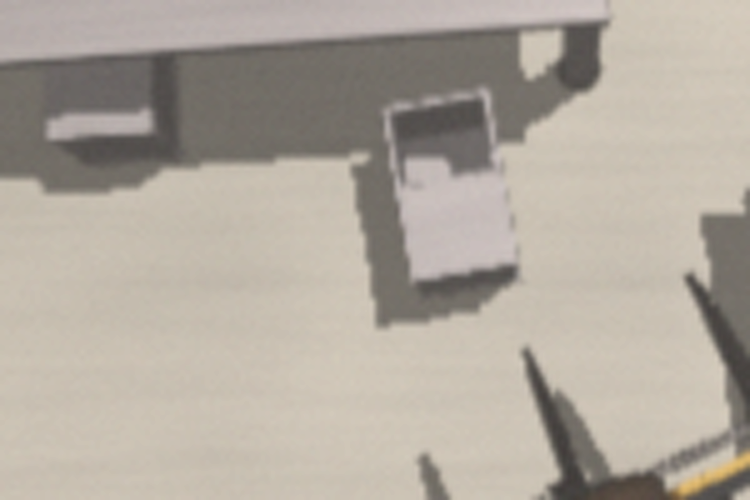

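```bash
python3 -m pendant '[{"x":0,"y":0,"z":0,"rx":0,"ry":0,"rz":0,"jaw":1},{"x":0,"y":0,"z":0,"rx":0,"ry":0,"rz":0,"jaw":1}]' >/dev/null; python3 -c "
from h import *
print(env.job_done()); show()"
```

```text
the job is handed in; nothing more can be done
None
the job is handed in; nothing more can be done
```

I handed the job in at about 26 s of the 72 s allowed. The nearly empty tin's two limes are in the pan, and both tins are standing upright on the counter. The hand-in itself gives no verdict.

- **Finding the right tin:** I gripped the right-hand tin from its rear, pulled it out and held it tilted at 40° for over a second. It weighed about 2.9 N (0.30 kg), below the lightest possible six-lime tin (0.408 kg), so I took it as the nearly empty one. The shift in moment as it tilted was too noisy to settle this alone. It read a lever arm of about 144 mm against an expected 123–128 mm, so the decision rests on the weight.
- **Pouring:** I tipped it slowly to about 101.5° with the lip about 35 mm above the pan rim. The weight then dropped to about 2.1 N, which fits two limes leaving. Both cameras show two limes in the pan; the scale value itself cannot be read.
- **Putting it back:** The tin stands in front of the shelf. In the last top picture its rim is where an upright tin's should be, within a few mm, and no lime shows in the open half. The gripper was open and clear of everything.
- **The rest:** The full tin was never touched and stands where it started. By eye in the last pictures, the soap bottle, cup and jug have not moved.

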